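Put the graded pots away in the roll-top cabinet

ROBOT

A 6-joint arm with a two-finger parallel gripper is mounted at the origin on the work surface. World frame = base frame: x ahead of the robot, y to its left, z up, the work surface at z = 0. Lengths are in mm, angles in rad, forces in N, time in s.
With the tool pointing down it reaches from about 375 to 750 mm from the base axis. Payload 9 kg.
Tool frame: the origin (TCP) lies at the very end of the fingers, on their centre line; the grasp point (between the pads) lies bot.tcp_to_grasp behind it (bot.tcp_to_grasp is the distance from the TCP to the grasp point, in mm); x points along the fingers, y is the direction in which the jaws open and shut, and the axes are right-handed (so a half turn about x gives the same grasp; the last joint's range is limited). The gripper opens to 85 mm and grips with 20 to 120 N. Pads are 22 mm wide; open, the fingers measure 114 mm over their backs; the gripper's body (76 mm by 85 mm) begins 54 mm behind the grasp point. The pads swing forward as they close: fully open they stand 13 mm farther back than shut.
Start: joints at [-1.354, 0.104, 0.097, 1.564, 0, 1.353], TCP at [252.751, -544.2, 231.331] pointing down, gripper open.
Joint ranges: [-2.99, 2.99], [-0.84, 1.86], [-1.1, 1.16], [-1.84, 2.11], [-1.51, 1.56], [-3.14, 3.14]. Speed limits (rad/s): [2.22, 2.22, 2.57, 3.14, 3.14, 3.14].

INTERFACE

Orientations are given as a rotation vector (axis times angle).
In Python, from workcell import bot gives the robot as it stands. The module is installed in compiled form; this text tells all that it offers.
- The arm moves only by the tool servo_tool, never from a script. Its argument "steps" is a list of rows, each an object with "travel": the shift along the tool's x, y, z in mm, a list of three; "roll": the turn about the tool's x in degrees; "jaw": the closure, from 0 (fully open) to 1 (shut). In form: [{"travel": [dx, dy, dz], "roll": roll, "jaw": jaw}, ...]. A call has 1 to 10 rows; each row is the pose to reach, as a shift and turn from the pose commanded when the call began, along the tool's axes at that moment; what a row does not reach only later rows make up. A row lasts 1/10 s, in which the tool goes at most 50 mm and 8.59 degrees, less where a joint would pass 70% of its speed; a pose out of reach is approached as far as the arm can. A call with a gripper value outside its range is refused whole. The fingers move at their own pace and stop on an object; the grip force is fixed at half the most. Time passes only in rows, so rows that repeat a pose let the fingers close. It gives the time, the measured TCP pose, the force and the opening at its end, in the units of the state.
- bot.read_state(): the state, without advancing time (a new reading comes with each control period).
- bot.camera(name): name is "scene" or "side" or "wrist"; returns a dict with "image" (400x640x3 uint8, red, green, blue), "mtx" (3x3 intrinsics, pixels), "rvec" (rotation vector, rad) and "tvec" (3), from world to camera coordinates, as OpenCV has them; the wrist camera has in their place "tool_from_camera" (4x4, takes a point from camera to tool coordinates, whose origin is the TCP and whose axes are the tool frame's). Camera axes: x right, y down, z forward; pixel columns grow to the right and rows downward; lengths in mm; the calibration is good to about 2 mm. A picture is of the moment at which its call begins: read the wrist's pose just before it. There is no depth.
- bot.hand_in(): hands the job in, once; it reports no verdict.
Trained networks look in a picture, given as the dict that the camera call returned (one of the last four; its "shot" number tells which), for a name from the list of things; names that differ only in an ending like _2 or _b are one class to them, and where a whole thing is asked for, a point or a joint stands for the part that bears it (a point fixed in the world has none). Each returns a list of dicts, best first, with "confidence" (0 to 1); they miss things now and then, are a little off and sometimes report something else, mostly with a low value. They report only what shows in the picture. A call takes as long as a camera call. They do not tell look-alikes from the thing itself.
- bot.look_for(picture, target): "rect" ([centre column, centre row, width, height] in pixels, round what is visible of it).
The state is a dict: "time_s": time; "joint_positions": joint angles; "qvel": joint speeds; "joint_torque": joint torques, N m; "eef_pos": TCP position; "orientation": TCP orientation; "force": force on the tool from outside, world axes, zero at the start; "moment": the same for the moment, N m; "grip_width": opening from 0.0 (shut) to 1.0 (fully open).
Only numpy, scipy, OpenCV 4.12 (cv2) and the standard library are available. Lean on these libraries where they do the work, as an engineer would, in place of code of your own. Each camera call takes 0.05 s, during which the arm holds its last target. There are 200 camera calls.

TASK

Roll the cabinet's tambour cover fully open, take out the jar and stand it upright in the yellow tray, then store all the loose plastic plant pots inside the cabinet's front compartment, mouth down, as one nest in size order with the smallest innermost and every mouth on the cabinet floor. Last, roll the cover fully closed again, and leave the other things on the counter as they are. There are three to five plastic pots.

Things in the scene. Friction and masses are not known exactly. Their poses are not given: they have to be found in the camera images.
- bin: Green roll-top pot cabinet fixed to the counter, 330 (x) x 230 (y) x 222 mm high; origin at the centre of its underside, z up; its x axis points away from its front, which faces -x. Half-round side cheeks, inner faces at y = +-105 mm, 10 mm thick, top 222 mm high. A curved wooden tambour cover closes the front upper quarter, a clear fixed hood the rear upper quarter.
- bay (a point): Middle of the floor of the cabinet's front compartment, at (-70, 0, 15) mm in the cabinet's frame, same axes. The compartment reaches 80 mm to the front (sill, whose top is 45 mm above this floor) and 82 mm to the rear (wooden divider, 55 mm above this floor), and 105 mm to each side. With the cover rolled back it is open from above.
- tambour (a joint): Curved slatted tambour cover, outer radius 155 mm, turning about the track axis (x = 0, z = 60 mm in the cabinet's frame, along y). 0 = fully closed (lower edge at the front sill); grows as it is rolled up and back over the top; 1.65 rad = end stop, fully open. It stays where it is left (friction): about 3 to 6 N at the handle moves it.
- handle (a point): Middle of the cover's round steel handle bar: 14 mm thick, 110 mm long between two stubs, parallel to the cabinet's y axis, 45 mm off the cover's outer face, 200 mm from the track axis. With the joint at 0 it lies 14 degrees above the horizontal, in front of the track axis; it travels up and back on that circle with the joint angle.
- pot1_mid (a point): Centre (on the axis, half-way up) of the white plastic pot, size 1 of 5 (1 smallest), standing mouth down, z up; may be absent. 58 mm high: closed foot on top with a straight band 22 mm across, 28 mm high, flaring to 37 mm at the mouth. Wall 2.5 mm, 40 g. A larger pot slips over any smaller with 2 mm or more to spare all round, its mouth on the same floor.
- pot2_mid (a point): Centre (on the axis, half-way up) of the red plastic pot, size 2 of 5 (1 smallest), standing mouth down, z up; may be absent. 68 mm high: closed foot on top with a straight band 33 mm across, 28 mm high, flaring to 53 mm at the mouth. Wall 2.5 mm, 60 g. A larger pot slips over any smaller with 2 mm or more to spare all round, its mouth on the same floor.
- pot3_mid (a point): Centre (on the axis, half-way up) of the green plastic pot, size 3 of 5 (1 smallest), standing mouth down, z up; may be absent. 78 mm high: closed foot on top with a straight band 44 mm across, 28 mm high, flaring to 69 mm at the mouth. Wall 2.5 mm, 80 g. A larger pot slips over any smaller with 2 mm or more to spare all round, its mouth on the same floor.
- pot4_mid (a point): Centre (on the axis, half-way up) of the blue plastic pot, size 4 of 5 (1 smallest), standing mouth down, z up; may be absent. 88 mm high: closed foot on top with a straight band 55 mm across, 28 mm high, flaring to 85 mm at the mouth. Wall 2.5 mm, 100 g. A larger pot slips over any smaller with 2 mm or more to spare all round, its mouth on the same floor.
- pot5_mid (a point): Centre (on the axis, half-way up) of the terracotta-brown plastic pot, size 5 of 5 (1 smallest), standing mouth down, z up; may be absent. 98 mm high: closed foot on top with a straight band 66 mm across, 28 mm high, flaring to 101 mm at the mouth. Wall 2.5 mm, 120 g. A larger pot slips over any smaller with 2 mm or more to spare all round, its mouth on the same floor.
- tub_mid (a point): Centre (half-way up) of a closed jar with a green cap, 52 mm in diameter, 85 mm high, about 200 g, standing upright; at the start it is inside the cabinet's front compartment. z axis up.
- tray: Yellow plastic seedling tray, 220 (x) x 160 (y) x 25 mm high, walls and floor 4 to 5 mm, open on top, empty, about 0.9 kg; origin at the centre of its underside.
- widger: Bystander: steel widger lying flat, 175 mm long, 14 to 24 wide, 8 thick; origin near its middle.
- spray: Bystander: bottle with red cap, 68 mm across, 170 high; origin under its centre.
- spool: Bystander: wooden twine spool, 64 mm across, 64 high; origin under its centre.
- tin: Bystander: plain metal tin, 74 mm across, 100 high; origin under its centre.
There are look-alikes about, which are no part of the job. Of the things shaped like the part that bears pot2_mid, the red one is meant. Leave any purple look-alike of the part that bears pot3_mid alone.

How it is judged (in metres and radians):
On the way, in this order (a step that is already met when the one before it is completed fails the run):
1. the tambour cover is rolled open (joint above 1.4) (value of joint tambour above 1.4 rad), for 0.2 s.
2. the jar stands in the tray and all present pots stand mouth down in one nest on the cabinet floor, the cover still open (x of pot1_mid in the frame of bin between -0.15 and 0.01 m and y of pot1_mid in the frame of bin between -0.1 and 0.1 m and z of pot1_mid in the frame of bin between 0.038 and 0.05 m and angle between each of pot1_mid, pot2_mid, pot3_mid, pot4_mid, pot5_mid, tub_mid's own z axis and vertical below 0.12 rad and x of pot2_mid in the frame of bin between -0.15 and 0.01 m and y of pot2_mid in the frame of bin between -0.1 and 0.1 m and z of pot2_mid in the frame of bin between 0.043 and 0.055 m and x of pot3_mid in the frame of bin between -0.15 and 0.01 m and y of pot3_mid in the frame of bin between -0.1 and 0.1 m and z of pot3_mid in the frame of bin between 0.048 and 0.06 m and x of pot4_mid in the frame of bin between -0.15 and 0.01 m and y of pot4_mid in the frame of bin between -0.1 and 0.1 m and z of pot4_mid in the frame of bin between 0.053 and 0.065 m and x of pot5_mid in the frame of bin between -0.15 and 0.01 m and y of pot5_mid in the frame of bin between -0.1 and 0.1 m and z of pot5_mid in the frame of bin between 0.058 and 0.07 m and horizontal distance between each of pot2_mid, pot3_mid, pot4_mid, pot5_mid and pot1_mid below 0.025 m and horizontal distance between each of pot3_mid, pot4_mid, pot5_mid and pot2_mid below 0.025 m and horizontal distance between each of pot4_mid, pot5_mid and pot3_mid below 0.025 m and horizontal distance between pot5_mid and pot4_mid below 0.025 m and x of tub_mid in the frame of tray between -0.09 and 0.09 m and y of tub_mid in the frame of tray between -0.06 and 0.06 m and z of tub_mid in the frame of tray between 0.04 and 0.055 m and value of joint tambour above 1 rad), for 0.2 s.
3. the cover is rolled closed (joint below 0.06) (value of joint tambour below 0.06 rad), for 0.2 s.
At the end, for the whole second after the job is handed in: Cover closed (joint below 0.06 rad); every present pot stands mouth down (within 0.12 rad) on the floor of the front compartment (height within 6 mm), all their axes within 25 mm of one another, so that they are nested; the jar stands upright in the yellow tray; all at rest and released (x of pot1_mid in the frame of bin between -0.15 and 0.01 m and y of pot1_mid in the frame of bin between -0.1 and 0.1 m and z of pot1_mid in the frame of bin between 0.038 and 0.05 m and angle between each of pot1_mid, pot2_mid, pot3_mid, pot4_mid, pot5_mid, tub_mid's own z axis and vertical below 0.12 rad and x of pot2_mid in the frame of bin between -0.15 and 0.01 m and y of pot2_mid in the frame of bin between -0.1 and 0.1 m and z of pot2_mid in the frame of bin between 0.043 and 0.055 m and x of pot3_mid in the frame of bin between -0.15 and 0.01 m and y of pot3_mid in the frame of bin between -0.1 and 0.1 m and z of pot3_mid in the frame of bin between 0.048 and 0.06 m and x of pot4_mid in the frame of bin between -0.15 and 0.01 m and y of pot4_mid in the frame of bin between -0.1 and 0.1 m and z of pot4_mid in the frame of bin between 0.053 and 0.065 m and x of pot5_mid in the frame of bin between -0.15 and 0.01 m and y of pot5_mid in the frame of bin between -0.1 and 0.1 m and z of pot5_mid in the frame of bin between 0.058 and 0.07 m and horizontal distance between each of pot2_mid, pot3_mid, pot4_mid, pot5_mid and pot1_mid below 0.025 m and horizontal distance between each of pot3_mid, pot4_mid, pot5_mid and pot2_mid below 0.025 m and horizontal distance between each of pot4_mid, pot5_mid and pot3_mid below 0.025 m and horizontal distance between pot5_mid and pot4_mid below 0.025 m and x of tub_mid in the frame of tray between -0.09 and 0.09 m and y of tub_mid in the frame of tray between -0.06 and 0.06 m and z of tub_mid in the frame of tray between 0.04 and 0.055 m and linear speed of each of tub, pot1, pot2, pot3, pot4, pot5 below 0.02 m/s and value of joint tambour below 0.06 rad); the robot touches nothing.
It fails at once if a bystander (widger, red-capped bottle, spool, tin) is moved more than 40 mm (distance of any of widger, spray, spool, tin from where it was at the start of the episode above 0.04 m).
It fails at once if the tray is moved more than 60 mm (distance of tray from where it was at the start of the episode above 0.06 m).
Of pot1, pot2, pot3, pot4, pot5 only 3 to 5 are there at a start; the rules pass over those that are not, and their reading is None.
At some moment in a run one of pot1, pot2, pot3, pot4, pot5 may be knocked a few centimetres aside while the robot is not near it.
It also fails if it takes over 210 s, if anything falls off the work surface, if the arm or the gripper's body presses on something with over 40 N, if the wrist force passes 120 N, or if a joint passes its speed limit or range.

## Working session

There is one attempt and no reset: what is moved stays moved. The work goes in short steps, Python scripts to look and compute and a tool call to move; the robot and the scene stay as the last step left them, time stands still between calls to the robot, and variables do not carry over. Pictures are saved under pics/ and viewed, about 12 in all and at most 16, crops included, and the job is handed in when it is done.

Besides the shell and the picture viewer there is one more tool, called after ">>>" as name([rows], argument=value, ...), one row to a line, values as JSON. servo_tool: Moves the arm, as the interface text tells. Its arguments: {"type":"object","properties":{"steps":{"type":"array"}},"required":["steps"]}

```bash
mkdir -p pics; cat > h.py <<'E'
from workcell import bot
import numpy as np, cv2
def save(p,n): cv2.imwrite('pics/'+n, p['image'][:,:,::-1])
def Rt(p):
    if 'rvec' in p: 
        R,_=cv2.Rodrigues(np.array(p['rvec'],float)); return R,np.array(p['tvec'],float).ravel()
    s=p['state']; T=np.eye(4); T[:3,:3]=cv2.Rodrigues(np.array(s['orientation'],float))[0]; T[:3,3]=s['eef_pos']
    W=np.linalg.inv(T@np.array(p['tool_from_camera'])); return W[:3,:3],W[:3,3]
def cam(n):
    s=bot.read_state(); p=bot.camera(n); p['state']=s; return p
def onz(p,u,v,z):
    R,t=Rt(p); d=R.T@np.linalg.inv(np.array(p['mtx']))@[u,v,1]; c=-R.T@t
    return c+d*(z-c[2])/d[2]
def proj(p,X):
    R,t=Rt(p); q=np.array(p['mtx'])@(R@np.array(X,float)+t); return q[:2]/q[2]
E
cat > a.py <<'E'
from h import *
print(bot.tcp_to_grasp, bot.read_state())
N=['bin','handle','pot1_mid','pot2_mid','pot3_mid','pot4_mid','pot5_mid','tub_mid','tray','widger','spray','spool','tin']
for n in ['scene','side']:
    p=cam(n); save(p,n+'0.png'); R,t=Rt(p); print(n,'campos',-R.T@t, p['mtx'][0])
    for k in N: print(k,[(np.round(d['rect']).astype(int).tolist(),round(d['confidence'],2)) for d in bot.look_for(p,k)[:4]])
E
python3 a.py
```

```text
18.700000000000003 {'time_s': 0.0, 'joint_positions': array([-1.35367956e+00,  1.04697988e-01,  9.64844850e-02,  1.56390183e+00,
       -1.48432386e-05,  1.35314038e+00]), 'qvel': array([ 2.63519953e-04,  5.44763192e-05,  9.52776149e-04,  1.09732541e-03,
       -8.14041358e-04, -1.59670317e-03]), 'joint_torque': array([-3.84748755e-04, -5.56927478e+01,  5.03654373e+01,  1.67811272e-02,
       -2.03218015e-04,  1.87277777e-06]), 'eef_pos': array([ 252.67855285, -543.83785109,  230.53146809]), 'orientation': array([ 1.98140368,  0.43898737, -1.98143308]), 'force': array([ 0.05025156, -0.38443702, -0.12804067]), 'moment': array([-0.02453514,  0.01163899,  0.04245415]), 'grip_width': 0.9958299539752353}
scene campos [ 782.04431166 -185.31484775 1219.72097698] [419.00589237   0.         317.49728131]
bin []
handle [([334, 229, 96, 85], 0.74)]
pot1_mid [([422, 192, 17, 17], 0.63)]
pot2_mid [([446, 120, 18, 22], 0.8), ([434, 143, 23, 22], 0.53), ([284, 196, 29, 42], 0.36), ([390, 102, 25, 33], 0.33)]
pot3_mid [([225, 255, 22, 22], 0.67), ([216, 208, 22, 24], 0.56), ([344, 258, 130, 152], 0.
[... 165 characters left out ...]
23, 22], 0.79)]
tin [([391, 103, 24, 33], 0.96), ([433, 140, 25, 20], 0.59)]
side campos [114.58311262 739.2203552  851.6656093 ] [397.59364962   0.         323.16429157]
bin [([282, 185, 135, 128], 0.8)]
handle [([299, 174, 96, 89], 0.77), ([232, 340, 23, 36], 0.61)]
pot1_mid [([226, 281, 16, 21], 0.52)]
pot2_mid [([222, 386, 25, 28], 0.89), ([231, 342, 24, 35], 0.6), ([299, 174, 96, 88], 0.57)]
pot3_mid [([377, 164, 13, 26], 0.6)]
pot4_mid [([280, 187, 136, 121], 0.63), ([377, 163, 13, 29], 0.37)]
pot5_mid [([360, 138, 48, 36], 0.21)]
tub_mid []
tray [([363, 139, 47, 33], 0.96)]
widger [([365, 228, 52, 21], 0.53)]
spray []
spool [([187, 305, 34, 38], 0.87)]
tin [([303, 358, 35, 55], 0.65)]
```

View pics/scene0.png

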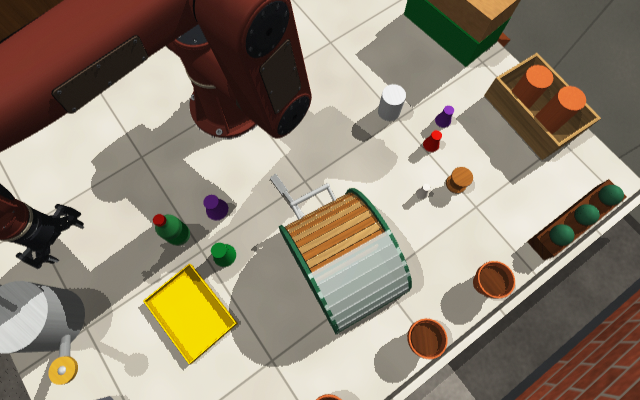

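View pics/side0.png

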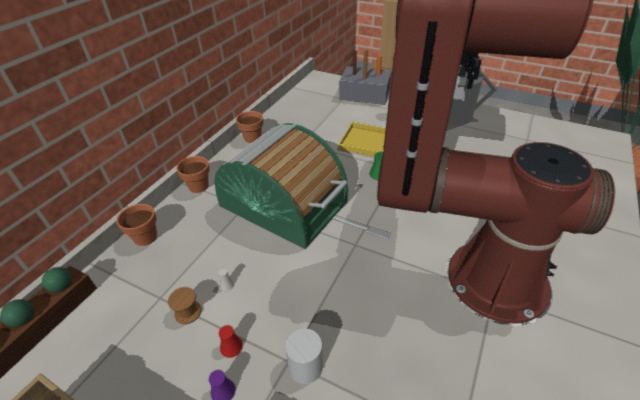

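Scene picture: white pot (422,192), red pot (432,140), green pot (223,255), cabinet (345,260) with its handle (310,197), tray (190,313), and the widger beside the handle (283,190). Look-alikes: purple small pots at (445,117) and (214,208), red/silver tin (391,103), and clay pots at the back, mouth up. No blue or brown mouth-down pot is visible.

```bash
cat > b.py <<'E'
from h import *
p=cam('scene'); s=cam('side')
for n,u,v,z in [('white',422,192,29),('red',432,141,34),('green',223,255,39),('purpS',445,118,34),('purpB',215,208,39),('tray',190,313,12),('spool',460,179,32),('tin',391,103,50),('spray',170,228,85),('widg',284,192,4),('cheek1 far front?',350,190,200)]:
    print(n,np.round(onz(p,u,v,z)))
for n,u,v,z in [('white',226,281,29),('red',231,342,34),('green',380,165,39)]: print('side',n,np.round(onz(s,u,v,z)))
im=cv2.resize(p['image'][170:350,240:440],None,fx=4,fy=3.3333,interpolation=3)
im=cv2.resize(p['image'][170:350,240:440],None,fx=3.3,fy=3.3,interpolation=2)
im2=cv2.resize(s['image'][110:250,200:400],None,fx=3.3,fy=3.3,interpolation=2)
cv2.imwrite('pics/c1.png',im[:,:,::-1]);cv2.imwrite('pics/c2.png',im2[:,:,::-1])
E
python3 b.py
```

```text
white [622. 311.  29.]
red [512. 444.  34.]
green [ 437. -275.   39.]
purpS [474. 531.  34.]
purpB [ 303. -220.   39.]
tray [ 514. -438.   12.]
spool [658. 430.  32.]
tin [337. 418.  50.]
spray [ 298. -351.   85.]
widg [369. -22.   4.]
cheek1 far front? [532.  93. 200.]
side white [612. 322.  29.]
side red [501. 452.  34.]
side green [ 426. -275.   39.]
```

View pics/c1.png

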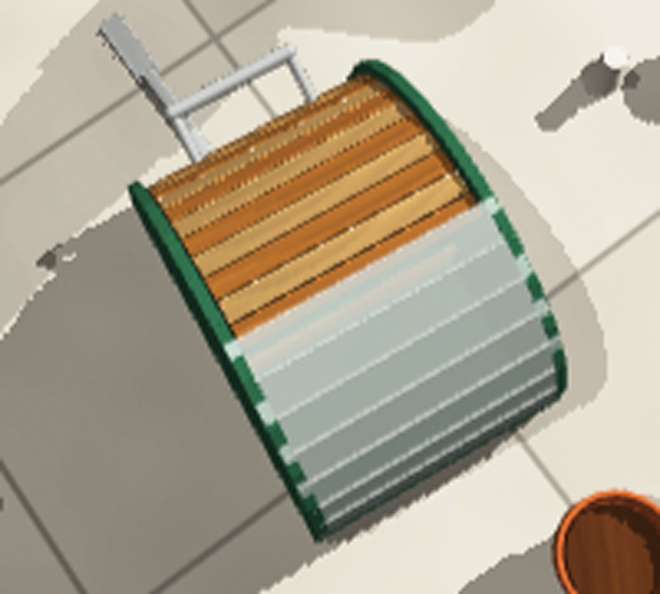

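View pics/c2.png

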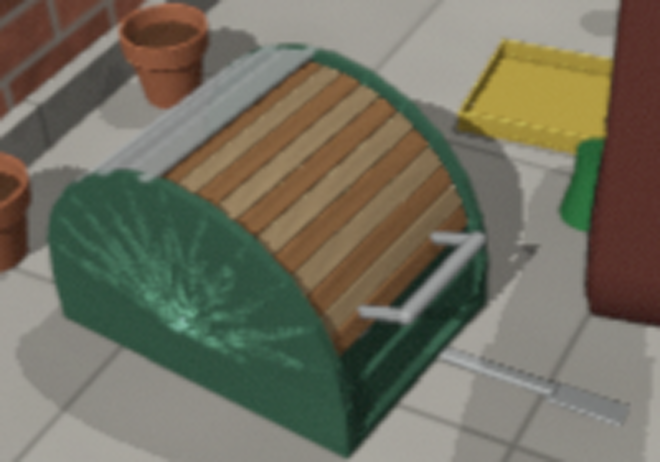

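```bash
cat > c.py <<'E'
from h import *
from scipy.optimize import least_squares
p=cam('scene'); s=cam('side')
hz=60+200*np.sin(np.radians(14)); hx=-200*np.cos(np.radians(14))
obs=[(p,(292.1,203.9),(hx,-55,hz)),(p,(327.9,186.1),(hx,55,hz)),(s,(305.5,247.9),(-165,115,0)),(s,(219.7,205.5),(165,115,0)),(s,(347,201),(-165,-115,0)),
 (s,(200+405/3.3,110+316/3.3),(hx,55,hz)),(s,(200+480/3.3,110+240/3.3),(hx,-55,hz))]
def W(q,c):
    a=q[2]; return [q[0]+np.cos(a)*c[0]-np.sin(a)*c[1],q[1]+np.sin(a)*c[0]+np.cos(a)*c[1],c[2]]
f=lambda q: np.concatenate([proj(k,W(q,c))-u for k,u,c in obs])
r=least_squares(f,[570,0,0.],loss='soft_l1'); print(r.x,np.degrees(r.x[2]),np.round(f(r.x).reshape(-1,2),1))
q=r.x
for n,c in [('handle',(hx,0,hz)),('open handle',(-200*np.cos(.244+1.65),0,60+200*np.sin(.244+1.65))),('bay',(-70,0,15)),('top',(0,0,222))]:
    print(n,np.round(W(q,c)))
R=cv2.Rodrigues(bot.read_state()['orientation'])[0]; print(np.round(R,3))
E
python3 c.py
```

```text
[ 6.47599394e+02 -1.13516335e+01 -1.28243962e-01] -7.3478377862537565 [[-0.9  1. ]
 [-2.1  1. ]
 [-1.5  0.8]
 [-1.  -0.7]
 [-0.1  0.5]
 [ 1.2  6.5]
 [ 0.   6.7]]
handle [455.  13. 108.]
open handle [711. -19. 250.]
bay [578.  -2.  15.]
top [648. -11. 222.]
[[ 0.     0.421 -0.907]
 [-0.    -0.907 -0.421]
 [-1.     0.    -0.   ]]
```

```bash
cat >> h.py <<'E'
def bodyW(q,c):
    a=q[2]; return np.array([q[0]+np.cos(a)*c[0]-np.sin(a)*c[1],q[1]+np.sin(a)*c[0]+np.cos(a)*c[1],c[2]])
def go(tgt,yaw_deg=None):
    """travel (tool axes) from current pose to world TCP tgt; roll to bring tool y to world yaw (mod 180)"""
    s=bot.read_state(); R=cv2.Rodrigues(s['orientation'])[0]
    tr=R.T@(np.array(tgt,float)-s['eef_pos']); y=np.degrees(np.arctan2(R[1,1],R[0,1]))
    roll=None
    if yaw_deg is not None: roll=-((yaw_deg-y+90)%180-90)
    print('at',np.round(s['eef_pos'],1),'yaw',round(y,1),'q6',round(s['joint_positions'][5],2),'travel',np.round(tr,1),'roll',roll,'F',np.round(s['force'],1),'w',round(s['grip_width'],3),'t',s['time_s'])
E
cat > d.py <<'E'
from h import *
from scipy.optimize import least_squares
p=cam('scene'); s=cam('side')
H=lambda th,y:(-200*np.cos(.2443+th),y,60+200*np.sin(.2443+th))
obs=[(p,(292.1,203.9),-55),(p,(327.9,186.1),55),(s,(200+405/3.3,110+316/3.3),55),(s,(200+480/3.3,110+240/3.3),-55),
 (s,(305.5,247.9),(-165,115,0)),(s,(219.7,205.5),(165,115,0)),(s,(347,201),(-165,-115,0))]
f=lambda q: np.concatenate([proj(k,bodyW(q,H(q[3],c) if not isinstance(c,tuple) else c))-u for k,u,c in obs])
r=least_squares(f,[570,0,0.,0],loss='soft_l1'); q=r.x; print(q,np.degrees(q[2]),np.round(f(q).reshape(-1,2),1))
print('handle',bodyW(q,H(q[3],0)),'open',bodyW(q,H(1.65,0)))
go([430,15,270],np.degrees(q[2]))
E
python3 d.py
```

```text
[ 6.45485480e+02 -1.12459145e+01 -1.23689811e-01  1.12008087e-01] -7.086904167689284 [[-0.9  0.2]
 [-1.5 -0.2]
 [-0.1 -0.1]
 [-1.1  0.1]
 [-0.6  1. ]
 [-0.5 -0.3]
 [ 0.5  0.5]]
handle [459.47927565  11.87921003 129.76331816] open [708.57784052 -19.0898394  249.62549113]
at [ 252.8 -544.2  231.3] yaw -65.1 q6 1.35 travel [ -38.7 -432.5 -396.3] roll -58.001666204854075 F [-0.6 -0.6 -0.2] w 0.999 t 1.7
```

>>> servo_tool([
  {"travel": [-38,-43,-40],"roll": -7,"jaw": 0},
  {"travel": [-38,-76,-70],"roll": -14,"jaw": 0.3},
  {"travel": [-38,-109,-100],"roll": -21,"jaw": 0.6},
  {"travel": [-38,-142,-130],"roll": -28,"jaw": 0.6},
  {"travel": [-38,-175,-160],"roll": -35,"jaw": 0.6},
  {"travel": [-38,-208,-190],"roll": -42,"jaw": 0.6},
  {"travel": [-38,-241,-220],"roll": -49,"jaw": 0.6},
  {"travel": [-38,-274,-250],"roll": -56,"jaw": 0.6},
  {"travel": [-38,-307,-280],"roll": -58,"jaw": 0.6},
  {"travel": [-38,-340,-310],"roll": -58,"jaw": 0.6},
])

```text
time_s: 2.7
eef_pos: [390.9, -103.6, 269.5]
orientation: [1.299, 1.148, -1.299]
force: [1.2, 0.1, -0.1]
grip_width: 0.399
```

```bash
python3 -c "
from h import *
go([430,15,270],-7.1)"
```

```text
at [ 390.9 -103.6  269.5] yaw -7.0 q6 1.11 travel [  -0.5   24.3 -122.5] roll 0.06929444792999107 F [ 1.2  0.1 -0.1] w 0.399 t 2.7
```

>>> servo_tool([
  {"travel": [0,10,-45],"roll": 0,"jaw": 0.6},
  {"travel": [0,20,-90],"roll": 0,"jaw": 0.6},
  {"travel": [0,24,-122],"roll": 0,"jaw": 0.6},
  {"travel": [0,24,-122],"roll": 0,"jaw": 0.6},
])

```text
time_s: 3.1
eef_pos: [429.9, 16.1, 269.4]
orientation: [1.297, 1.151, -1.296]
force: [-0.2, -1.3, -0.0]
grip_width: 0.4
```

```bash
cat > e.py <<'E'
from h import *
p=cam('wrist'); 
q=[645.5,-11.2,-.1237]; im=p['image'].copy()
for y in(-55,0,55):
    u=proj(p,bodyW(q,(-200*np.cos(.356),y,60+200*np.sin(.356)))); cv2.circle(im,tuple(int(v) for v in u),3,(255,0,255),-1)
for c in [(-165,115,0),(-165,-115,0)]:
    u=proj(p,bodyW(q,c)); cv2.circle(im,tuple(int(v) for v in u),3,(0,255,255),-1)
cv2.imwrite('pics/w1.png',im[:,:,::-1]); go([459,12,111],-7.1)
E
python3 e.py
```

```text
at [429.7  14.5 269.4] yaw -6.9 q6 1.42 travel [158.4  29.4  -1. ] roll 0.23436764930931986 F [-0.2 -0.6  0.7] w 0.399 t 3.15
```

View pics/w1.png

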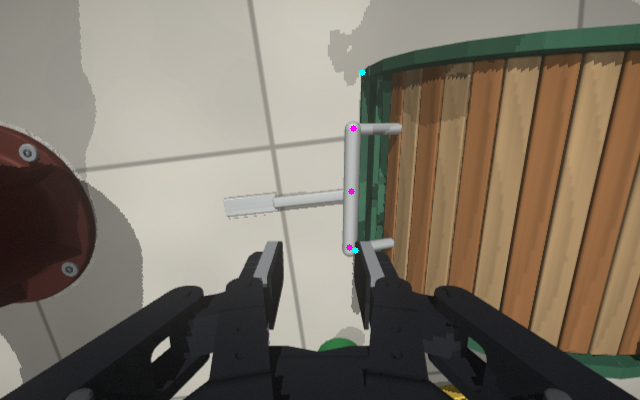

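>>> servo_tool([
  {"travel": [40,29,-1],"roll": 0,"jaw": 0.6},
  {"travel": [85,30,-1],"roll": 0,"jaw": 0.6},
  {"travel": [125,30,-1],"roll": 0,"jaw": 0.6},
  {"travel": [155,30,-1],"roll": 0,"jaw": 0.6},
  {"travel": [155,30,-1],"roll": 0,"jaw": 1},
  {"travel": [155,30,-1],"roll": 0,"jaw": 1},
  {"travel": [155,30,-1],"roll": 0,"jaw": 1},
  {"travel": [155,30,-1],"roll": 0,"jaw": 1},
])

```text
time_s: 3.95
eef_pos: [459.4, 9.4, 115.7]
orientation: [1.299, 1.147, -1.301]
force: [-4.8, -2.6, -1.3]
grip_width: 0.133
```

```bash
cat > f.py <<'E'
from h import *
q=[645.5,-11.2,-.1237]; s=bot.read_state(); R=cv2.Rodrigues(s['orientation'])[0]
H=lambda a:bodyW(q,(-200*np.cos(.2443+a),0,60+200*np.sin(.2443+a)))
for a in np.arange(.112,1.69,.1): print(round(a,2),np.round(R.T@(H(a)-H(.112)),0).astype(int).tolist())
go(H(.112)-[0,0,18.7],-7.1)
E
python3 f.py
```

```text
0.11 [0, 0, 0]
0.21 [-18, 8, 0]
0.31 [-36, 18, 0]
0.41 [-52, 29, 0]
0.51 [-67, 42, 0]
0.61 [-81, 56, 0]
0.71 [-94, 72, 0]
0.81 [-104, 89, 0]
0.91 [-113, 107, 0]
1.01 [-120, 126, 0]
1.11 [-126, 145, 0]
1.21 [-129, 165, 0]
1.31 [-130, 185, 0]
1.41 [-129, 205, 0]
1.51 [-127, 224, 0]
1.61 [-122, 244, 0]
at [459.4   9.4 115.7] yaw -7.1 q6 1.43 travel [ 4.7 -0.3 -2.5] roll -0.013964974040604261 F [-4.8 -2.6 -1.3] w 0.133 t 3.95
```

>>> servo_tool([
  {"travel": [-18,8,0],"roll": 0,"jaw": 1},
  {"travel": [-36,18,0],"roll": 0,"jaw": 1},
  {"travel": [-52,29,0],"roll": 0,"jaw": 1},
  {"travel": [-67,42,0],"roll": 0,"jaw": 1},
  {"travel": [-81,56,0],"roll": 0,"jaw": 1},
  {"travel": [-94,72,0],"roll": 0,"jaw": 1},
  {"travel": [-104,89,0],"roll": 0,"jaw": 1},
  {"travel": [-113,107,0],"roll": 0,"jaw": 1},
])

```text
time_s: 4.75
eef_pos: [565.8, -3.1, 230.7]
orientation: [1.3, 1.147, -1.299]
force: [-6.8, 0.8, 2.1]
grip_width: 0.139
```

>>> servo_tool([
  {"travel": [-7,19,0],"roll": 0,"jaw": 1},
  {"travel": [-13,38,0],"roll": 0,"jaw": 1},
  {"travel": [-16,58,0],"roll": 0,"jaw": 1},
  {"travel": [-17,78,0],"roll": 0,"jaw": 1},
  {"travel": [-16,98,0],"roll": 0,"jaw": 1},
  {"travel": [-14,117,0],"roll": 0,"jaw": 1},
  {"travel": [-9,139,0],"roll": 0,"jaw": 1},
  {"travel": [-8,144,0],"roll": 0,"jaw": 1},
  {"travel": [-8,144,0],"roll": 0,"jaw": 1},
])

```text
time_s: 5.65
eef_pos: [707.3, -20.4, 238.1]
orientation: [1.299, 1.15, -1.301]
force: [-15.8, 2.1, 8.0]
grip_width: 0.137
```

```bash
cat > e.py <<'E'
from h import *
p=cam('scene'); im=cv2.resize(p['image'][80:360,140:480],None,fx=2.2,fy=2.2,interpolation=2)
cv2.imwrite('pics/s2.png',im[:,:,::-1]); go([708.6,-19,231],-7.1)
E
python3 e.py
```

```text
at [707.3 -20.4 238.1] yaw -7.1 q6 1.48 travel [ 7.1  1.1 -1.6] roll 0.030943518209483045 F [-14.3   3.6   6.5] w 0.137 t 5.7
```

View pics/s2.png

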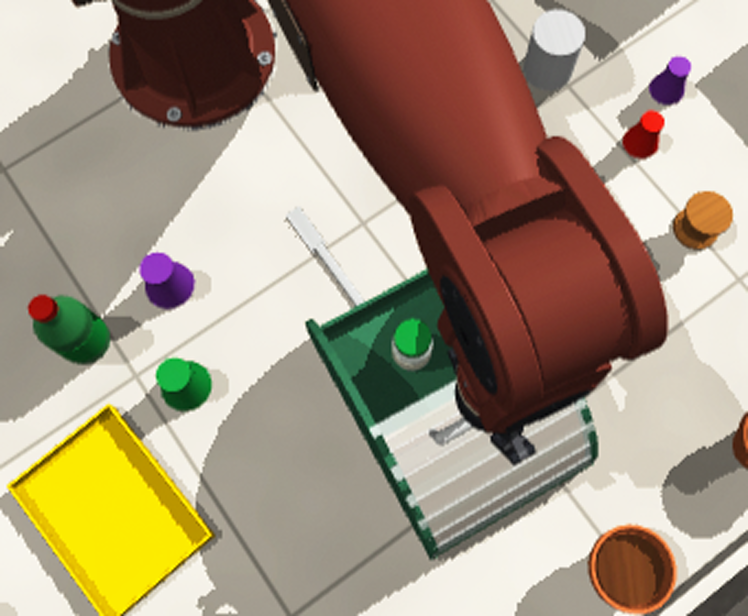

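Cover is open; jar cap centre at crop (412,338); pots and bystanders unmoved. Release and go look over the bay.

>>> servo_tool([
  {"travel": [0,-2,0],"roll": 0,"jaw": 0.5},
  {"travel": [0,-2,0],"roll": 0,"jaw": 0.5},
  {"travel": [-30,-2,0],"roll": 0,"jaw": 0.5},
  {"travel": [-75,-2,0],"roll": 0,"jaw": 0.5},
  {"travel": [-80,-50,0],"roll": 0,"jaw": 0},
  {"travel": [-80,-100,0],"roll": 0,"jaw": 0},
  {"travel": [-80,-140,-30],"roll": 0,"jaw": 0},
  {"travel": [-80,-140,-30],"roll": 0,"jaw": 0},
])

```text
time_s: 6.5
eef_pos: [570.4, 28.2, 316.5]
orientation: [1.3, 1.148, -1.298]
force: [1.2, -0.1, -0.2]
grip_width: 0.999
```

```bash
cat > e.py <<'E'
from h import *
p=cam('wrist'); save(p,'w2.png'); print([(np.round(d['rect']),d['confidence']) for d in bot.look_for(p,'tub_mid')[:3]])
for d in bot.look_for(p,'tub_mid')[:2]: print(onz(p,d['rect'][0],d['rect'][1],57))
s=cam('scene')
print('jar',onz(s,327.3,233.6,100)); print([(np.round(d['rect']),d['confidence'],np.round(onz(s,*d['rect'][:2],57))) for d in bot.look_for(s,'tub_mid')[:3]])
go([578,-2,330],-7.1)
E
python3 e.py
```

```text
[(array([320., 198.,  43.,  53.]), 0.85)]
[568.00750532  -9.6932986   57.        ]
jar [571.66042462  -6.96290025 100.        ]
[(array([328., 238.,  22.,  25.]), 0.89, array([574.,  -7.,  57.])), (array([459., 180.,  24.,  28.]), 0.19, array([662., 414.,  57.]))]
at [574.5  25.5 315.8] yaw -7.1 q6 1.51 travel [-14.2   6.9  26.9] roll -0.01096769887693938 F [0.4 0.4 0. ] w 0.998 t 6.75
```

View pics/w2.png

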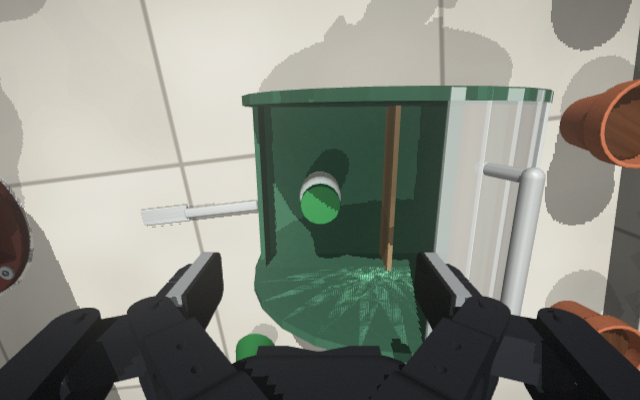

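```bash
cat > g.py <<'E'
from h import *
import sys
a=[float(x) for x in sys.argv[1:]]; go(a[:3],a[3] if len(a)>3 else None)
E
python3 g.py 571 -7 55 -7.1
```

```text
at [574.5  25.5 315.8] yaw -7.1 q6 1.51 travel [2.608e+02 1.000e-01 3.260e+01] roll -0.01096769887693938 F [0.4 0.4 0. ] w 0.998 t 6.75
```

>>> servo_tool([
  {"travel": [20,0,33],"roll": 0,"jaw": 0},
  {"travel": [60,0,33],"roll": 0,"jaw": 0},
  {"travel": [105,0,33],"roll": 0,"jaw": 0},
  {"travel": [150,0,33],"roll": 0,"jaw": 0},
  {"travel": [190,0,33],"roll": 0,"jaw": 0},
  {"travel": [230,0,33],"roll": 0,"jaw": 0},
  {"travel": [261,0,33],"roll": 0,"jaw": 0},
  {"travel": [261,0,33],"roll": 0,"jaw": 0},
])

```text
time_s: 7.55
eef_pos: [566.7, -6.6, 49.2]
orientation: [1.298, 1.154, -1.306]
force: [-0.7, -0.0, -1.1]
grip_width: 0.998
```

>>> servo_tool([
  {"travel": [0,0,0],"roll": 0,"jaw": 1},
  {"travel": [0,0,0],"roll": 0,"jaw": 1},
  {"travel": [0,0,0],"roll": 0,"jaw": 1},
  {"travel": [0,0,0],"roll": 0,"jaw": 1},
  {"travel": [0,0,0],"roll": 0,"jaw": 1},
  {"travel": [0,0,0],"roll": 0,"jaw": 1},
])

```text
time_s: 8.15
eef_pos: [571.0, -7.1, 57.2]
orientation: [1.301, 1.144, -1.297]
force: [-1.7, -0.4, 5.3]
grip_width: 0.574
```

```bash
python3 g.py 514 -438 300; python3 g.py 571 -7 300
```

```text
at [571.   -7.1  57.2] yaw -7.1 q6 1.45 travel [-242.4   -2.4  434.8] roll None F [-1.7 -0.4  5.3] w 0.574 t 8.15
at [571.   -7.1  57.2] yaw -7.1 q6 1.45 travel [-2.428e+02  1.000e+00  1.000e-01] roll None F [-1.7 -0.4  5.3] w 0.574 t 8.15
```

>>> servo_tool([
  {"travel": [-30,0,0],"roll": 0,"jaw": 1},
  {"travel": [-70,0,0],"roll": 0,"jaw": 1},
  {"travel": [-110,0,0],"roll": 0,"jaw": 1},
  {"travel": [-150,0,0],"roll": 0,"jaw": 1},
  {"travel": [-190,0,0],"roll": 0,"jaw": 1},
  {"travel": [-225,0,0],"roll": 0,"jaw": 1},
  {"travel": [-243,0,10],"roll": 0,"jaw": 1},
  {"travel": [-243,0,45],"roll": 0,"jaw": 1},
  {"travel": [-243,-1,90],"roll": 0,"jaw": 1},
  {"travel": [-243,-2,135],"roll": 0,"jaw": 1},
])

```text
time_s: 9.15
eef_pos: [550.7, -141.5, 299.2]
orientation: [1.299, 1.146, -1.297]
force: [1.8, -0.8, -1.9]
grip_width: 0.575
```

>>> servo_tool([
  {"travel": [0,0,45],"roll": 0,"jaw": 1},
  {"travel": [0,0,90],"roll": 0,"jaw": 1},
  {"travel": [0,0,135],"roll": 0,"jaw": 1},
  {"travel": [0,0,180],"roll": 0,"jaw": 1},
  {"travel": [0,0,225],"roll": 0,"jaw": 1},
  {"travel": [0,0,265],"roll": 0,"jaw": 1},
  {"travel": [0,0,295],"roll": 0,"jaw": 1},
  {"travel": [0,0,300],"roll": 0,"jaw": 1},
  {"travel": [0,0,300],"roll": 0,"jaw": 1},
])

```text
time_s: 10.05
eef_pos: [513.3, -438.9, 297.9]
orientation: [1.301, 1.147, -1.301]
force: [0.8, 0.7, -2.4]
grip_width: 0.574
```

```bash
cat > e.py <<'E'
from h import *
p=cam('scene'); print([(np.round(d['rect']),d['confidence'],np.round(onz(p,*d['rect'][:2],12))) for d in bot.look_for(p,'tray')[:3]])
# tray by colour
m=cv2.inRange(cv2.cvtColor(p['image'],cv2.COLOR_RGB2HSV),(22,150,100),(33,255,255)); n,l,st,c=cv2.connectedComponentsWithStats(m)
i=1+np.argmax(st[1:,4]); k=(l==i).astype('uint8'); cs=cv2.findContours(k,0,2)[0]; b=cv2.boxPoints(cv2.minAreaRect(max(cs,key=len))); print([np.round(onz(p,*u,25)).tolist() for u in b])
w=cam('wrist'); save(w,'w3.png')
go([514,-438,50])
E
python3 e.py
```

```text
[(array([196., 315.,  79., 103.]), 0.95, array([ 528., -427.,   12.]))]
[[408.0, -533.0, 25.0], [394.0, -364.0, 25.0], [623.0, -342.0, 25.0], [630.0, -504.0, 25.0]]
at [ 514.1 -436.9  298.3] yaw -7.0 q6 0.8 travel [ 2.483e+02 -2.000e-01  1.000e+00] roll None F [ 0.7 -0.7 -2.1] w 0.574 t 10.2
```

View pics/w3.png

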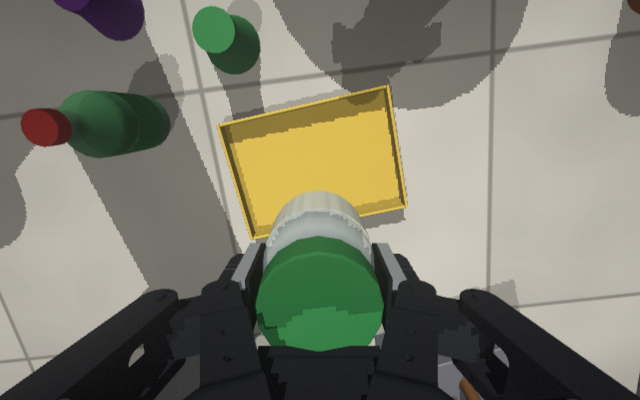

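>>> servo_tool([
  {"travel": [35,0,0],"roll": 0,"jaw": 1},
  {"travel": [75,0,0],"roll": 0,"jaw": 1},
  {"travel": [115,0,0],"roll": 0,"jaw": 1},
  {"travel": [155,0,0],"roll": 0,"jaw": 1},
  {"travel": [190,0,0],"roll": 0,"jaw": 1},
  {"travel": [220,0,0],"roll": 0,"jaw": 1},
  {"travel": [240,0,0],"roll": 0,"jaw": 1},
  {"travel": [248,0,0],"roll": 0,"jaw": 1},
  {"travel": [249,0,0],"roll": 0,"jaw": 1},
  {"travel": [249,0,0],"roll": 0,"jaw": 1},
])

```text
time_s: 11.2
eef_pos: [514.3, -438.1, 49.9]
orientation: [1.299, 1.146, -1.299]
force: [1.0, -0.7, -1.8]
grip_width: 0.572
```

>>> servo_tool([
  {"travel": [0,0,0],"roll": 0,"jaw": 0.7},
  {"travel": [0,0,0],"roll": 0,"jaw": 0.2},
  {"travel": [0,0,0],"roll": 0,"jaw": 0},
  {"travel": [0,0,0],"roll": 0,"jaw": 0},
  {"travel": [-30,0,0],"roll": 0,"jaw": 0},
  {"travel": [-80,0,0],"roll": 0,"jaw": 0},
  {"travel": [-125,0,0],"roll": 0,"jaw": 0},
  {"travel": [-170,0,-15],"roll": 0,"jaw": 0},
  {"travel": [-200,0,-50],"roll": 0,"jaw": 0},
  {"travel": [-200,0,-50],"roll": 0,"jaw": 0},
])

```text
time_s: 12.2
eef_pos: [521.9, -386.9, 255.3]
orientation: [1.297, 1.14, -1.296]
force: [0.3, -0.9, 0.5]
grip_width: 0.998
```

```bash
cat > e.py <<'E'
from h import *
p=cam('scene'); im=p['image']
for k,z in [('pot1_mid',29),('pot2_mid',34),('pot3_mid',39),('tub_mid',48)]: print(k,[(np.round(d['rect']),round(d['confidence'],2),np.round(onz(p,*d['rect'][:2],z))) for d in bot.look_for(p,k)[:3]])
cv2.imwrite('pics/s3.png',cv2.resize(im[80:360,120:500],None,fx=2.1,fy=2.1,interpolation=2)[:,:,::-1])
go([437,-275,300])
E
python3 e.py
```

```text
pot1_mid []
pot2_mid [(array([433., 142.,  19.,  24.]), 0.85, array([516., 443.,  34.])), (array([445., 118.,  18.,  20.]), 0.51, array([475., 530.,  34.]))]
pot3_mid [(array([217., 206.,  27.,  25.]), 0.89, array([ 302., -213.,   39.])), (array([224., 258.,  19.,  20.]), 0.66, array([ 444., -278.,   39.])), (array([432., 143.,  20.,  19.]), 0.56, array([519., 436.,  39.]))]
tub_mid [(array([193., 314.,  18.,  23.]), 0.57, array([ 529., -425.,   48.]))]
at [ 519.1 -388.6  246.5] yaw -7.1 q6 0.85 travel [ -53.2  -95.7 -102.6] roll None F [-0.4 -0.6  0.1] w 0.996 t 12.45
```

View pics/s3.png

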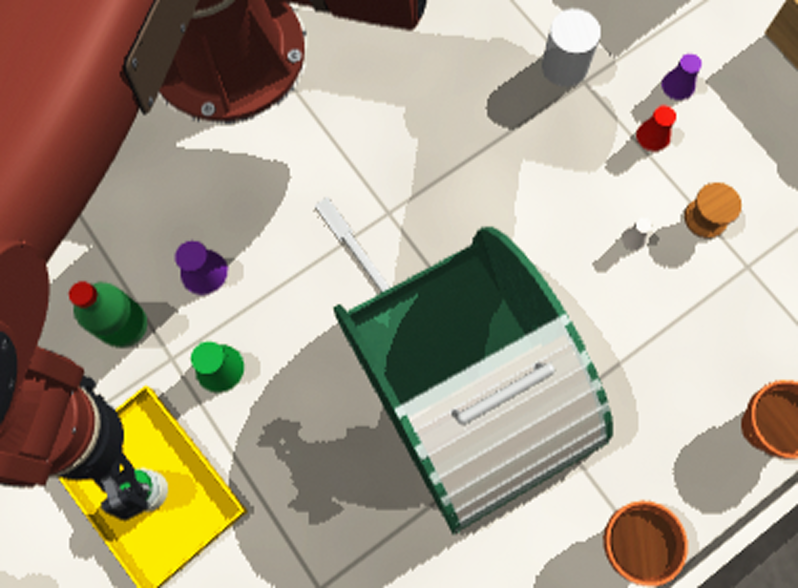

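Jar stands upright in the tray; white (pot crop 640,235), red (656,130) and green (216,366) unchanged, purple ones to leave. Three pots only. White goes first.

```bash
python3 g.py 610 325 310 -7
```

```text
at [ 519.1 -388.6  246.5] yaw -7.1 q6 0.85 travel [ -62.5    1.5 -719.4] roll -0.12562193005648226 F [-0.4 -0.6  0.1] w 0.996 t 12.45
```

>>> servo_tool([
  {"travel": [-30,0,-30],"roll": 0,"jaw": 0},
  {"travel": [-62,0,-70],"roll": 0,"jaw": 0},
  {"travel": [-65,0,-115],"roll": 0,"jaw": 0},
  {"travel": [-65,0,-160],"roll": 0,"jaw": 0},
  {"travel": [-65,0,-205],"roll": 0,"jaw": 0},
  {"travel": [-65,0,-250],"roll": 0,"jaw": 0},
  {"travel": [-65,0,-295],"roll": 0,"jaw": 0},
  {"travel": [-65,0,-340],"roll": 0,"jaw": 0},
  {"travel": [-65,0,-385],"roll": 0,"jaw": 0},
  {"travel": [-65,0,-430],"roll": 0,"jaw": 0},
])

```text
time_s: 13.45
eef_pos: [572.6, 39.5, 311.8]
orientation: [1.3, 1.149, -1.302]
force: [1.4, -0.2, 0.6]
grip_width: 1.0
```

>>> servo_tool([
  {"travel": [0,0,-45],"roll": 0,"jaw": 0},
  {"travel": [0,0,-90],"roll": 0,"jaw": 0},
  {"travel": [0,0,-135],"roll": 0,"jaw": 0},
  {"travel": [0,0,-180],"roll": 0,"jaw": 0},
  {"travel": [0,0,-225],"roll": 0,"jaw": 0},
  {"travel": [0,0,-265],"roll": 0,"jaw": 0},
  {"travel": [0,0,-288],"roll": 0,"jaw": 0},
  {"travel": [0,0,-288],"roll": 0,"jaw": 0},
  {"travel": [0,0,-288],"roll": 0,"jaw": 0},
])

```text
time_s: 14.35
eef_pos: [608.4, 323.8, 311.5]
orientation: [1.298, 1.149, -1.302]
force: [1.0, -0.8, -0.7]
grip_width: 1.001
```

```bash
cat > look.py <<'E'
# foot-disc centre of a pot by colour, in the wrist picture
from h import *
import sys
col,zt=sys.argv[1],float(sys.argv[2]); near=np.array([float(x) for x in sys.argv[3:5]])
p=cam('wrist'); hsv=cv2.cvtColor(p['image'],cv2.COLOR_RGB2HSV)
name={'white':'pot1_mid','red':'pot2_mid','green':'pot3_mid'}[col]
for d in bot.look_for(p,name)[:4]: print(np.round(d['rect']),round(d['confidence'],2),np.round(onz(p,*d['rect'][:2],zt/2),1))
u=proj(p,[*near,zt]); print('expected px',np.round(u),'size',p['image'].shape)
x,y=int(np.clip(u[0],60,580)),int(np.clip(u[1],60,340)); c=p['image'][y-60:y+60,x-60:x+60]
cv2.imwrite('pics/%s.png'%sys.argv[5],cv2.resize(c,None,fx=4,fy=4,interpolation=2)[:,:,::-1]); print('crop origin',x-60,y-60,'x4')
go([*near,300])
np.savez('last.npz',R=Rt(p)[0],t=Rt(p)[1],m=p['mtx'])
E
python3 look.py white 58 618 315 pw
```

```text
[326. 167.  24.  27.] 0.97 [618.1 319.7  29. ]
expected px [327. 175.] size (400, 640, 3)
crop origin 267 114 x4
at [608.6 322.9 312.6] yaw -7.2 q6 1.99 travel [12.5 10.3  6.7] roll None F [ 0.4 -0.1 -0.4] w 0.998 t 14.45
```

View pics/pw.png

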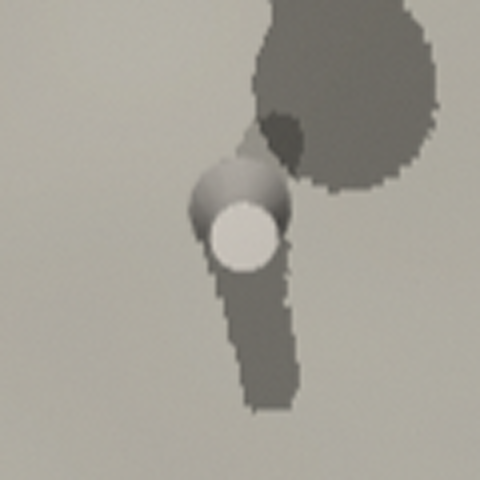

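>>> servo_tool([
  {"travel": [35,12,4],"roll": 0,"jaw": 0},
  {"travel": [80,12,4],"roll": 0,"jaw": 0},
  {"travel": [125,12,4],"roll": 0,"jaw": 0.2},
  {"travel": [170,12,4],"roll": 0,"jaw": 0.4},
  {"travel": [210,12,4],"roll": 0,"jaw": 0.4},
  {"travel": [245,12,4],"roll": 0,"jaw": 0.4},
  {"travel": [270,12,4],"roll": 0,"jaw": 0.4},
  {"travel": [282,12,4],"roll": 0,"jaw": 0.4},
  {"travel": [282,12,4],"roll": 0,"jaw": 0.4},
])

```text
time_s: 15.35
eef_pos: [618.8, 317.4, 29.7]
orientation: [1.299, 1.149, -1.303]
force: [-0.2, -0.4, 0.4]
grip_width: 0.599
```

>>> servo_tool([
  {"travel": [0,0,0],"roll": 0,"jaw": 0.7},
  {"travel": [0,0,0],"roll": 0,"jaw": 1},
  {"travel": [0,0,0],"roll": 0,"jaw": 1},
  {"travel": [0,0,0],"roll": 0,"jaw": 1},
])

```text
time_s: 15.75
eef_pos: [621.2, 319.0, 33.6]
orientation: [1.302, 1.146, -1.297]
force: [0.0, -1.3, 6.8]
grip_width: 0.234
```

```bash
python3 g.py 619.5 317 30 83
```

```text
at [621.2 319.   33.6] yaw -7.1 q6 1.98 travel [ 3.6 -1.4  2.2] roll 89.91168713093123 F [ 0.  -1.3  6.8] w 0.234 t 15.75
```

>>> servo_tool([
  {"travel": [0,0,0],"roll": 0,"jaw": 0.4},
  {"travel": [0,0,0],"roll": 0,"jaw": 0.4},
  {"travel": [0,0,0],"roll": -8,"jaw": 0.4},
  {"travel": [0,0,0],"roll": -16,"jaw": 0.4},
  {"travel": [0,0,0],"roll": -24,"jaw": 0.4},
  {"travel": [0,0,0],"roll": -32,"jaw": 0.4},
  {"travel": [0,0,0],"roll": -40,"jaw": 0.4},
  {"travel": [0,0,0],"roll": -48,"jaw": 0.4},
  {"travel": [0,0,0],"roll": -56,"jaw": 0.4},
  {"travel": [0,0,0],"roll": -64,"jaw": 0.4},
])

```text
time_s: 16.75
eef_pos: [619.6, 318.7, 31.1]
orientation: [0.448, 1.524, -0.448]
force: [1.0, -0.3, 0.2]
grip_width: 0.601
```

>>> servo_tool([
  {"travel": [0,0,0],"roll": -8,"jaw": 0.4},
  {"travel": [0,0,0],"roll": -16,"jaw": 0.4},
  {"travel": [0,0,0],"roll": -24,"jaw": 0.4},
  {"travel": [0,0,0],"roll": -26,"jaw": 0.4},
  {"travel": [0,0,0],"roll": -26,"jaw": 0.7},
  {"travel": [0,0,0],"roll": -26,"jaw": 1},
  {"travel": [0,0,0],"roll": -26,"jaw": 1},
  {"travel": [0,0,0],"roll": -26,"jaw": 1},
  {"travel": [0,0,0],"roll": -26,"jaw": 1},
])

```text
time_s: 17.65
eef_pos: [619.8, 318.7, 31.3]
orientation: [0.097, 1.569, -0.097]
force: [-0.1, -0.2, 0.8]
grip_width: 0.234
```

```bash
python3 g.py 577 -3 300 83;python3 g.py 577 -3 46 83
```

```text
at [619.8 318.7  31.3] yaw 82.9 q6 0.41 travel [-268.7 -324.5   -2.6] roll -0.10921483506248819 F [-0.1 -0.2  0.8] w 0.234 t 17.65
at [619.8 318.7  31.3] yaw 82.9 q6 0.41 travel [ -14.7 -324.5   -2.6] roll -0.10921483506248819 F [-0.1 -0.2  0.8] w 0.234 t 17.65
```

>>> servo_tool([
  {"travel": [-30,0,0],"roll": 0,"jaw": 1},
  {"travel": [-70,0,0],"roll": 0,"jaw": 1},
  {"travel": [-115,0,0],"roll": 0,"jaw": 1},
  {"travel": [-160,0,0],"roll": 0,"jaw": 1},
  {"travel": [-205,0,0],"roll": 0,"jaw": 1},
  {"travel": [-245,0,0],"roll": 0,"jaw": 1},
  {"travel": [-269,-25,0],"roll": 0,"jaw": 1},
  {"travel": [-269,-70,0],"roll": 0,"jaw": 1},
  {"travel": [-269,-115,0],"roll": 0,"jaw": 1},
  {"travel": [-269,-160,-2],"roll": 0,"jaw": 1},
])

```text
time_s: 18.65
eef_pos: [597.8, 158.8, 300.2]
orientation: [0.097, 1.568, -0.097]
force: [1.8, -0.2, -0.2]
grip_width: 0.235
```

>>> servo_tool([
  {"travel": [0,-45,0],"roll": 0,"jaw": 1},
  {"travel": [0,-90,0],"roll": 0,"jaw": 1},
  {"travel": [0,-130,0],"roll": 0,"jaw": 1},
  {"travel": [0,-155,-1],"roll": 0,"jaw": 1},
  {"travel": [0,-164,-1],"roll": 0,"jaw": 1},
  {"travel": [0,-164,-1],"roll": 0,"jaw": 1},
  {"travel": [30,-164,-1],"roll": 0,"jaw": 1},
  {"travel": [70,-164,-1],"roll": 0,"jaw": 1},
  {"travel": [115,-164,-1],"roll": 0,"jaw": 1},
  {"travel": [150,-164,-1],"roll": 0,"jaw": 1},
])

```text
time_s: 19.65
eef_pos: [576.2, -0.5, 147.6]
orientation: [0.096, 1.57, -0.095]
force: [0.6, -0.4, -0.7]
grip_width: 0.233
```

```bash
python3 g.py 577 -3 47 83
```

```text
at [ 5.762e+02 -5.000e-01  1.476e+02] yaw 83.0 q6 -0.11 travel [100.6  -2.4   1.2] roll 0.007765382154701683 F [ 0.6 -0.4 -0.7] w 0.233 t 19.65
```

>>> servo_tool([
  {"travel": [35,-2,1],"roll": 0,"jaw": 1},
  {"travel": [65,-2,1],"roll": 0,"jaw": 1},
  {"travel": [88,-2,1],"roll": 0,"jaw": 1},
  {"travel": [98,-2,1],"roll": 0,"jaw": 1},
  {"travel": [101,-2,1],"roll": 0,"jaw": 1},
  {"travel": [102,-2,1],"roll": 0,"jaw": 1},
  {"travel": [102,-2,1],"roll": 0,"jaw": 1},
])

```text
time_s: 20.35
eef_pos: [578.5, -4.5, 49.7]
orientation: [0.097, 1.567, -0.097]
force: [-1.0, -0.7, -0.7]
grip_width: 0.236
```

```bash
python3 g.py 577 -3 47 83
```

```text
at [578.5  -4.5  49.7] yaw 82.9 q6 -0.11 travel [ 2.7  1.3 -1.7] roll -0.07174334994591902 F [-1.  -0.7 -0.7] w 0.236 t 20.35
```

>>> servo_tool([
  {"travel": [2,0,0],"roll": 0,"jaw": 1},
  {"travel": [3,0,0],"roll": 0,"jaw": 1},
  {"travel": [3,0,0],"roll": 0,"jaw": 1},
])

```text
time_s: 20.65
eef_pos: [578.2, -4.8, 46.2]
orientation: [0.097, 1.567, -0.097]
force: [-1.5, -0.9, 3.7]
grip_width: 0.239
```

>>> servo_tool([
  {"travel": [0,0,0],"roll": 0,"jaw": 0.4},
  {"travel": [0,0,0],"roll": 0,"jaw": 0.4},
  {"travel": [0,0,0],"roll": 0,"jaw": 0.4},
  {"travel": [-30,0,0],"roll": 0,"jaw": 0.4},
  {"travel": [-75,0,0],"roll": 0,"jaw": 0.4},
  {"travel": [-120,0,0],"roll": 0,"jaw": 0.4},
  {"travel": [-165,0,0],"roll": 0,"jaw": 0.4},
  {"travel": [-210,0,0],"roll": 0,"jaw": 0.4},
  {"travel": [-250,0,0],"roll": 0,"jaw": 0.4},
  {"travel": [-260,0,0],"roll": 0,"jaw": 0.4},
])

```text
time_s: 21.65
eef_pos: [578.8, -4.8, 310.5]
orientation: [0.096, 1.562, -0.098]
force: [1.0, -0.1, 0.7]
grip_width: 0.604
```

```bash
cat > e.py <<'E'
from h import *
p=cam('scene'); print([(np.round(d['rect']),round(d['confidence'],2),np.round(onz(p,*d['rect'][:2],34))) for d in bot.look_for(p,'pot2_mid')[:3]])
go([520,440,310],-7)
E
python3 e.py
```

```text
[(array([445., 117.,  18.,  22.]), 0.7, array([470., 533.,  34.])), (array([432., 142.,  20.,  20.]), 0.58, array([515., 443.,  34.]))]
at [578.4  -4.7 307. ] yaw 82.9 q6 -0.11 travel [  -3.5  434.1 -112.8] roll 89.91230474970773 F [-0.5  0.5 -0.1] w 0.601 t 21.75
```

>>> servo_tool([
  {"travel": [0,45,-12],"roll": 0,"jaw": 0.4},
  {"travel": [0,90,-24],"roll": 0,"jaw": 0.4},
  {"travel": [0,135,-36],"roll": 0,"jaw": 0.4},
  {"travel": [0,180,-48],"roll": 0,"jaw": 0.2},
  {"travel": [0,225,-60],"roll": 0,"jaw": 0},
  {"travel": [0,270,-72],"roll": 0,"jaw": 0},
  {"travel": [0,315,-84],"roll": 0,"jaw": 0},
  {"travel": [0,360,-96],"roll": 0,"jaw": 0},
  {"travel": [0,405,-108],"roll": 0,"jaw": 0},
  {"travel": [0,434,-113],"roll": 0,"jaw": 0},
])

```text
time_s: 22.75
eef_pos: [517.1, 442.9, 302.3]
orientation: [0.094, 1.572, -0.097]
force: [0.9, -0.4, 0.2]
grip_width: 1.0
```

>>> servo_tool([
  {"travel": [0,0,0],"roll": 0,"jaw": 0},
  {"travel": [0,0,0],"roll": 0,"jaw": 0},
])

```text
time_s: 22.95
eef_pos: [518.3, 440.3, 302.6]
orientation: [0.094, 1.571, -0.098]
force: [0.0, -0.6, -0.4]
grip_width: 1.0
```

```bash
python3 look.py red 68 513 446 pr; python3 g.py 513 446 41
```

```text
[323. 157.  36.  38.] 0.94 [505.4 447.8  34. ]
[389. 118.  47.  40.] 0.69 [466.9 533.4  34. ]
expected px [323. 167.] size (400, 640, 3)
crop origin 263 107 x4
at [519.  439.2 304. ] yaw 82.9 q6 0.64 travel [ 4.   6.  -6.8] roll None F [ 0.5 -0.2  0.2] w 1.001 t 23.05
at [519.  439.2 304. ] yaw 82.9 q6 0.64 travel [263.    6.4  -6.4] roll None F [ 0.5 -0.2  0.2] w 1.001 t 23.05
```

View pics/pr.png

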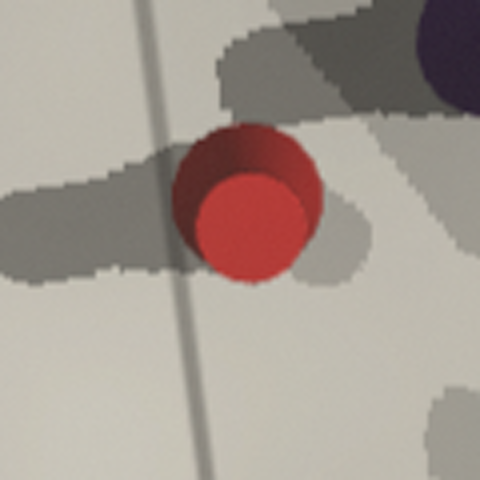

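>>> servo_tool([
  {"travel": [35,10,-10],"roll": 0,"jaw": 0.35},
  {"travel": [80,10,-10],"roll": 0,"jaw": 0.35},
  {"travel": [125,10,-10],"roll": 0,"jaw": 0.35},
  {"travel": [170,10,-10],"roll": 0,"jaw": 0.35},
  {"travel": [210,10,-10],"roll": 0,"jaw": 0.35},
  {"travel": [245,10,-10],"roll": 0,"jaw": 0.35},
  {"travel": [262,10,-10],"roll": 0,"jaw": 0.35},
  {"travel": [263,10,-10],"roll": 0,"jaw": 0.7},
  {"travel": [263,10,-10],"roll": 0,"jaw": 1},
  {"travel": [263,10,-10],"roll": 0,"jaw": 1},
])

```text
time_s: 24.05
eef_pos: [511.7, 451.8, 44.9]
orientation: [0.099, 1.566, -0.096]
force: [0.2, -0.1, -0.2]
grip_width: 0.369
```

>>> servo_tool([
  {"travel": [0,0,0],"roll": 0,"jaw": 1},
  {"travel": [0,0,0],"roll": 0,"jaw": 0.35},
  {"travel": [0,0,0],"roll": 0,"jaw": 0.35},
  {"travel": [0,0,0],"roll": 8,"jaw": 0.35},
  {"travel": [0,0,0],"roll": 16,"jaw": 0.35},
  {"travel": [0,0,0],"roll": 24,"jaw": 0.35},
  {"travel": [0,0,0],"roll": 32,"jaw": 0.35},
  {"travel": [0,0,0],"roll": 40,"jaw": 0.35},
  {"travel": [0,0,0],"roll": 48,"jaw": 0.35},
  {"travel": [0,0,0],"roll": 56,"jaw": 0.35},
])

```text
time_s: 25.05
eef_pos: [510.4, 451.4, 42.5]
orientation: [0.861, 1.393, -0.861]
force: [-0.0, -0.7, 0.5]
grip_width: 0.649
```

>>> servo_tool([
  {"travel": [0,0,0],"roll": 8,"jaw": 0.35},
  {"travel": [0,0,0],"roll": 16,"jaw": 0.35},
  {"travel": [0,0,0],"roll": 24,"jaw": 0.35},
  {"travel": [0,0,0],"roll": 32,"jaw": 0.35},
  {"travel": [0,0,0],"roll": 34,"jaw": 0.35},
  {"travel": [0,0,0],"roll": 34,"jaw": 0.7},
  {"travel": [0,0,0],"roll": 34,"jaw": 1},
  {"travel": [0,0,0],"roll": 34,"jaw": 1},
  {"travel": [0,0,0],"roll": 34,"jaw": 1},
])

```text
time_s: 25.95
eef_pos: [510.6, 451.4, 42.7]
orientation: [1.3, 1.148, -1.299]
force: [0.1, 0.1, 3.2]
grip_width: 0.362
```

```bash
python3 g.py 578.4 -4.7 300 -7
```

```text
at [510.6 451.4  42.7] yaw -7.0 q6 2.23 travel [-257.4  123.4  444.2] roll -0.045375353061672286 F [0.1 0.1 3.2] w 0.362 t 25.95
```

>>> servo_tool([
  {"travel": [-30,0,0],"roll": 0,"jaw": 1},
  {"travel": [-70,0,0],"roll": 0,"jaw": 1},
  {"travel": [-115,0,0],"roll": 0,"jaw": 1},
  {"travel": [-160,0,0],"roll": 0,"jaw": 1},
  {"travel": [-205,5,20],"roll": 0,"jaw": 1},
  {"travel": [-240,15,55],"roll": 0,"jaw": 1},
  {"travel": [-257,26,95],"roll": 0,"jaw": 1},
  {"travel": [-257,38,137],"roll": 0,"jaw": 1},
  {"travel": [-257,50,180],"roll": 0,"jaw": 1},
  {"travel": [-257,62,223],"roll": 0,"jaw": 1},
])

```text
time_s: 26.95
eef_pos: [544.2, 220.7, 299.1]
orientation: [1.299, 1.148, -1.299]
force: [0.8, -1.2, 0.2]
grip_width: 0.364
```

>>> servo_tool([
  {"travel": [0,12,43],"roll": 0,"jaw": 1},
  {"travel": [0,24,86],"roll": 0,"jaw": 1},
  {"travel": [0,36,129],"roll": 0,"jaw": 1},
  {"travel": [0,48,172],"roll": 0,"jaw": 1},
  {"travel": [0,58,207],"roll": 0,"jaw": 1},
  {"travel": [0,61,221],"roll": 0,"jaw": 1},
  {"travel": [0,61,221],"roll": 0,"jaw": 1},
  {"travel": [0,61,221],"roll": 0,"jaw": 1},
])

```text
time_s: 27.75
eef_pos: [577.4, -3.9, 299.2]
orientation: [1.3, 1.149, -1.3]
force: [0.1, -0.0, -0.6]
grip_width: 0.365
```

```bash
cat > chk.py <<'E'
from h import *
import sys
z=float(sys.argv[2]); p=cam('wrist'); save(p,sys.argv[1]); u=proj(p,[578.4,-4.7,z]); print('expected white foot px',np.round(u))
go([578.4,-4.7,150])
E
python3 chk.py w4.png 73
```

```text
expected white foot px [319. 174.]
at [577.4  -3.4 299.3] yaw -7.0 q6 1.46 travel [149.3   1.2   1.3] roll None F [-0.4  0.1 -1.2] w 0.365 t 27.8
```

View pics/w4.png

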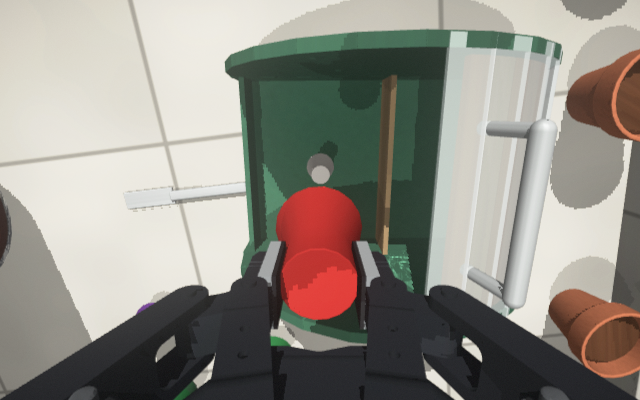

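White pot stands upright in the bay, foot at (320,174), just as expected; red held upright.

>>> servo_tool([
  {"travel": [35,1,1],"roll": 0,"jaw": 1},
  {"travel": [75,1,1],"roll": 0,"jaw": 1},
  {"travel": [115,1,1],"roll": 0,"jaw": 1},
  {"travel": [150,1,1],"roll": 0,"jaw": 1},
  {"travel": [175,1,1],"roll": 0,"jaw": 1},
  {"travel": [195,1,1],"roll": 0,"jaw": 1},
  {"travel": [212,1,1],"roll": 0,"jaw": 1},
  {"travel": [225,1,1],"roll": 0,"jaw": 1},
  {"travel": [233,1,1],"roll": 0,"jaw": 1},
  {"travel": [236,1,1],"roll": 0,"jaw": 1},
])

```text
time_s: 28.8
eef_pos: [578.2, -5.0, 62.7]
orientation: [1.299, 1.149, -1.3]
force: [0.1, -0.6, -1.1]
grip_width: 0.363
```

>>> servo_tool([
  {"travel": [2,0,0],"roll": 0,"jaw": 1},
  {"travel": [4,0,0],"roll": 0,"jaw": 1},
  {"travel": [5,0,0],"roll": 0,"jaw": 1},
  {"travel": [5,0,0],"roll": 0,"jaw": 1},
])

```text
time_s: 29.2
eef_pos: [578.6, -5.8, 58.6]
orientation: [1.3, 1.148, -1.3]
force: [-0.3, 0.8, -0.3]
grip_width: 0.358
```

>>> servo_tool([
  {"travel": [1,0,0],"roll": 0,"jaw": 1},
  {"travel": [1,0,0],"roll": 0,"jaw": 0.35},
  {"travel": [1,0,0],"roll": 0,"jaw": 0.35},
  {"travel": [1,0,0],"roll": 0,"jaw": 0.3},
  {"travel": [-30,0,0],"roll": 0,"jaw": 0.3},
  {"travel": [-75,0,0],"roll": 0,"jaw": 0.3},
  {"travel": [-120,0,0],"roll": 0,"jaw": 0.3},
  {"travel": [-165,0,0],"roll": 0,"jaw": 0.3},
  {"travel": [-210,0,0],"roll": 0,"jaw": 0.3},
  {"travel": [-245,0,0],"roll": 0,"jaw": 0.3},
])

```text
time_s: 30.2
eef_pos: [578.6, -5.7, 306.6]
orientation: [1.301, 1.146, -1.298]
force: [0.5, -0.3, 0.2]
grip_width: 0.698
```

```bash
cat > e.py <<'E'
from h import *
p=cam('scene'); print([(np.round(d['rect']),round(d['confidence'],2),np.round(onz(p,*d['rect'][:2],39))) for d in bot.look_for(p,'pot3_mid')[:4]])
print([(np.round(d['rect']),round(d['confidence'],2),np.round(onz(p,*d['rect'][:2],49))) for d in bot.look_for(p,'pot2_mid')[:4]])
go([437,-270,310],-7)
E
python3 e.py
```

```text
[(array([221., 273.,  22.,  20.]), 0.88, array([ 476., -305.,   39.])), (array([216., 207.,  23.,  20.]), 0.69, array([ 304., -216.,   39.])), (array([191., 314.,  92., 104.]), 0.64, array([ 525., -431.,   39.]))]
[(array([331., 244.,  22.,  19.]), 0.79, array([591.,  -9.,  49.])), (array([444., 118.,  18.,  20.]), 0.74, array([474., 519.,  49.])), (array([395.,  98.,  19.,  26.]), 0.68, array([331., 440.,  49.])), (array([342., 263., 134., 141.]), 0.49, array([656., -15.,  49.]))]
at [579.6  -5.9 306.2] yaw -7.1 q6 1.46 travel [  -4.2 -108.9  279.6] roll -0.09089112779081177 F [ 0.4 -0.3 -1.6] w 0.702 t 30.35
```

The green pot has been knocked aside to about (476,-305); hover there.

>>> servo_tool([
  {"travel": [-4,-10,44],"roll": 0,"jaw": 0},
  {"travel": [-4,-21,88],"roll": 0,"jaw": 0},
  {"travel": [-4,-32,132],"roll": 0,"jaw": 0},
  {"travel": [-4,-43,176],"roll": 0,"jaw": 0},
  {"travel": [-4,-54,220],"roll": 0,"jaw": 0},
  {"travel": [-4,-64,262],"roll": 0,"jaw": 0},
  {"travel": [-4,-72,295],"roll": 0,"jaw": 0},
  {"travel": [-4,-73,303],"roll": 0,"jaw": 0},
  {"travel": [-4,-73,303],"roll": 0,"jaw": 0},
  {"travel": [-4,-73,303],"roll": 0,"jaw": 0},
])

```text
time_s: 31.35
eef_pos: [468.8, -296.4, 306.7]
orientation: [1.3, 1.15, -1.3]
force: [-0.5, 1.1, 0.3]
grip_width: 0.997
```

```bash
python3 look.py green 78 474 -303 pg; python3 g.py 474 -303 51
```

```text
[317. 173.  50.  54.] 0.79 [ 466.4 -303.2   39. ]
[168. 124.  73.  55.] 0.59 [ 290.9 -220.1   39. ]
expected px [323. 178.] size (400, 640, 3)
crop origin 263 117 x4
at [ 469.1 -296.   307.2] yaw -7.0 q6 0.89 travel [7.2 5.7 6.3] roll None F [-0.1 -0.4 -0.3] w 1.001 t 31.45
at [ 469.1 -296.   307.2] yaw -7.0 q6 0.89 travel [256.2   5.7   6.4] roll None F [-0.1 -0.4 -0.3] w 1.001 t 31.45
```

View pics/pg.png

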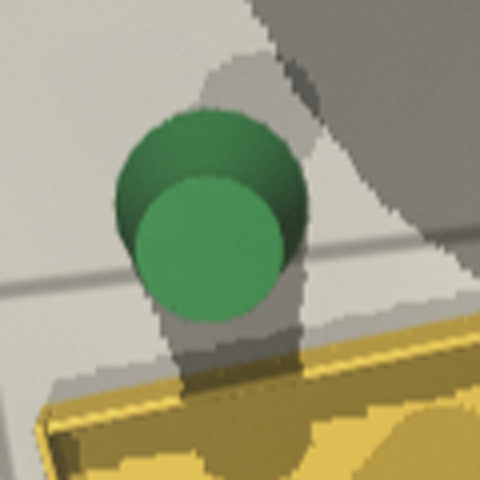

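>>> servo_tool([
  {"travel": [35,-3,8],"roll": 0,"jaw": 0.15},
  {"travel": [80,-3,8],"roll": 0,"jaw": 0.15},
  {"travel": [125,-3,8],"roll": 0,"jaw": 0.15},
  {"travel": [170,-3,8],"roll": 0,"jaw": 0.15},
  {"travel": [210,-3,8],"roll": 0,"jaw": 0.15},
  {"travel": [240,-3,8],"roll": 0,"jaw": 0.15},
  {"travel": [255,-3,8],"roll": 0,"jaw": 0.15},
  {"travel": [256,-3,8],"roll": 0,"jaw": 0.5},
  {"travel": [256,-3,8],"roll": 0,"jaw": 1},
  {"travel": [256,-3,8],"roll": 0,"jaw": 1},
])

```text
time_s: 32.45
eef_pos: [465.7, -305.7, 53.4]
orientation: [1.299, 1.145, -1.299]
force: [-0.6, -0.4, -0.1]
grip_width: 0.491
```

>>> servo_tool([
  {"travel": [0,0,0],"roll": 0,"jaw": 1},
  {"travel": [0,0,0],"roll": 0,"jaw": 0.15},
  {"travel": [0,0,0],"roll": 0,"jaw": 0.15},
  {"travel": [0,0,0],"roll": -8,"jaw": 0.15},
  {"travel": [0,0,0],"roll": -16,"jaw": 0.15},
  {"travel": [0,0,0],"roll": -24,"jaw": 0.15},
  {"travel": [0,0,0],"roll": -32,"jaw": 0.15},
  {"travel": [0,0,0],"roll": -40,"jaw": 0.15},
  {"travel": [0,0,0],"roll": -48,"jaw": 0.15},
  {"travel": [0,0,0],"roll": -56,"jaw": 0.15},
])

```text
time_s: 33.45
eef_pos: [464.7, -305.1, 51.5]
orientation: [0.556, 1.498, -0.557]
force: [-0.6, 0.0, 0.2]
grip_width: 0.847
```

>>> servo_tool([
  {"travel": [0,0,0],"roll": -8,"jaw": 0.15},
  {"travel": [0,0,0],"roll": -16,"jaw": 0.15},
  {"travel": [0,0,0],"roll": -24,"jaw": 0.15},
  {"travel": [0,0,0],"roll": -32,"jaw": 0.15},
  {"travel": [0,0,0],"roll": -34,"jaw": 0.15},
  {"travel": [0,0,0],"roll": -34,"jaw": 0.5},
  {"travel": [0,0,0],"roll": -34,"jaw": 1},
  {"travel": [0,0,0],"roll": -34,"jaw": 1},
  {"travel": [0,0,0],"roll": -34,"jaw": 1},
])

```text
time_s: 34.35
eef_pos: [464.9, -305.2, 51.8]
orientation: [0.097, 1.568, -0.098]
force: [0.3, 0.9, 3.9]
grip_width: 0.498
```

```bash
python3 g.py 578.6 -5.5 300 83
```

```text
at [ 464.9 -305.2   51.8] yaw 82.9 q6 -0.69 travel [-248.3  311.4   75.8] roll -0.13523178627946209 F [0.3 0.9 3.9] w 0.498 t 34.35
```

>>> servo_tool([
  {"travel": [-30,0,0],"roll": 0,"jaw": 1},
  {"travel": [-70,0,0],"roll": 0,"jaw": 1},
  {"travel": [-115,0,0],"roll": 0,"jaw": 1},
  {"travel": [-160,0,0],"roll": 0,"jaw": 1},
  {"travel": [-205,0,0],"roll": 0,"jaw": 1},
  {"travel": [-240,20,5],"roll": 0,"jaw": 1},
  {"travel": [-258,60,15],"roll": 0,"jaw": 1},
  {"travel": [-258,103,25],"roll": 0,"jaw": 1},
  {"travel": [-258,146,35],"roll": 0,"jaw": 1},
  {"travel": [-258,189,46],"roll": 0,"jaw": 1},
])

```text
time_s: 35.35
eef_pos: [533.9, -121.4, 309.2]
orientation: [0.098, 1.569, -0.098]
force: [0.8, -0.8, -1.2]
grip_width: 0.494
```

>>> servo_tool([
  {"travel": [0,43,10],"roll": 0,"jaw": 1},
  {"travel": [0,85,20],"roll": 0,"jaw": 1},
  {"travel": [0,112,27],"roll": 0,"jaw": 1},
  {"travel": [0,122,30],"roll": 0,"jaw": 1},
  {"travel": [0,122,30],"roll": 0,"jaw": 1},
  {"travel": [0,122,30],"roll": 0,"jaw": 1},
])

```text
time_s: 35.95
eef_pos: [578.2, -6.5, 309.0]
orientation: [0.097, 1.569, -0.098]
force: [1.2, 0.4, -1.8]
grip_width: 0.498
```

```bash
cat > e.py <<'E'
from h import *
p=cam('wrist'); save(p,'w5.png'); print('exp red foot',np.round(proj(p,[578.6,-5.5,83]))); go([578.6,-5.5,67],83)
s=cam('scene'); print(np.round(proj(s,[578.6,-5.5,83])))
E
python3 e.py
```

```text
exp red foot [319. 173.]
at [578.1  -6.8 309.1] yaw 82.8 q6 -0.11 travel [242.1   1.5   0.4] roll -0.16185017126274204 F [ 0.4  0.5 -0.9] w 0.497 t 36.0
[329. 237.]
```

View pics/w5.png

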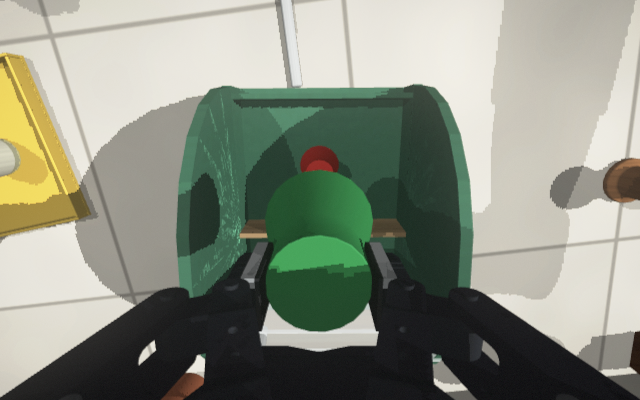

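Red stands over white at (319,165), as expected. Lower green to TCP z ≈ 67.

>>> servo_tool([
  {"travel": [35,1,0],"roll": 0,"jaw": 1},
  {"travel": [75,1,0],"roll": 0,"jaw": 1},
  {"travel": [115,1,0],"roll": 0,"jaw": 1},
  {"travel": [145,1,0],"roll": 0,"jaw": 1},
  {"travel": [170,1,0],"roll": 0,"jaw": 1},
  {"travel": [192,1,0],"roll": 0,"jaw": 1},
  {"travel": [210,1,0],"roll": 0,"jaw": 1},
  {"travel": [225,1,0],"roll": 0,"jaw": 1},
  {"travel": [234,1,0],"roll": 0,"jaw": 1},
  {"travel": [237,1,0],"roll": 0,"jaw": 1},
])

```text
time_s: 37.05
eef_pos: [578.1, -5.1, 71.5]
orientation: [0.098, 1.57, -0.098]
force: [0.3, 0.4, -1.0]
grip_width: 0.502
```

>>> servo_tool([
  {"travel": [2,0,0],"roll": 0,"jaw": 1},
  {"travel": [4,0,0],"roll": 0,"jaw": 1},
  {"travel": [5,0,0],"roll": 0,"jaw": 1},
  {"travel": [5,0,0],"roll": 0,"jaw": 1},
])

```text
time_s: 37.45
eef_pos: [578.8, -4.7, 67.6]
orientation: [0.097, 1.568, -0.097]
force: [0.0, -0.8, -0.6]
grip_width: 0.499
```

>>> servo_tool([
  {"travel": [1,0,0],"roll": 0,"jaw": 0.8},
  {"travel": [1,0,0],"roll": 0,"jaw": 0.2},
  {"travel": [1,0,0],"roll": 0,"jaw": 0.2},
  {"travel": [1,0,0],"roll": 0,"jaw": 0.2},
  {"travel": [-30,0,0],"roll": 0,"jaw": 0.2},
  {"travel": [-75,0,0],"roll": 0,"jaw": 0.2},
  {"travel": [-120,0,0],"roll": 0,"jaw": 0.2},
  {"travel": [-165,0,0],"roll": 0,"jaw": 0.2},
  {"travel": [-210,0,0],"roll": 0,"jaw": 0.2},
  {"travel": [-245,0,0],"roll": 0,"jaw": 0.2},
])

```text
time_s: 38.45
eef_pos: [578.7, -4.7, 315.5]
orientation: [0.097, 1.566, -0.098]
force: [-0.1, -0.2, 0.5]
grip_width: 0.802
```

>>> servo_tool([
  {"travel": [0,0,0],"roll": 8,"jaw": 0.5},
  {"travel": [0,0,0],"roll": 16,"jaw": 0.6},
  {"travel": [0,0,0],"roll": 24,"jaw": 0.6},
  {"travel": [0,0,0],"roll": 32,"jaw": 0.6},
  {"travel": [0,0,0],"roll": 40,"jaw": 0.6},
  {"travel": [0,0,0],"roll": 48,"jaw": 0.6},
  {"travel": [0,0,0],"roll": 56,"jaw": 0.6},
  {"travel": [0,0,0],"roll": 64,"jaw": 0.6},
  {"travel": [0,0,0],"roll": 72,"jaw": 0.6},
  {"travel": [0,0,0],"roll": 80,"jaw": 0.6},
])

```text
time_s: 39.45
eef_pos: [578.5, -4.7, 312.3]
orientation: [1.176, 1.23, -1.176]
force: [0.4, -1.6, -0.6]
grip_width: 0.398
```

>>> servo_tool([
  {"travel": [0,0,0],"roll": 8,"jaw": 0.6},
  {"travel": [0,0,0],"roll": 10,"jaw": 0.6},
  {"travel": [0,0,0],"roll": 10,"jaw": 0.6},
])

```text
time_s: 39.75
eef_pos: [578.5, -4.7, 312.3]
orientation: [1.3, 1.148, -1.3]
force: [-0.6, 0.2, -0.0]
grip_width: 0.398
```

```bash
cat > e.py <<'E'
from h import *
p=cam('wrist'); save(p,'w6.png'); print('exp green foot',np.round(proj(p,[578.6,-5.2,93])),'if 10 high',np.round(proj(p,[578.6,-5.2,103])))
q=[645.5,-11.2,-.1237]
for a in (1.65,): print('bar ends exp',[np.round(proj(p,bodyW(q,(-200*np.cos(.2443+a),y,60+200*np.sin(.2443+a))))) for y in (-55,55)])
go([708,-20,320],-7); go([708,-20,233],-7)
E
python3 e.py
```

```text
exp green foot [318. 175.] if 10 high [318. 176.]
bar ends exp [array([501., 288.]), array([528., 131.])]
at [578.5  -4.7 312.3] yaw -7.0 q6 1.46 travel [ -7.7 130.4  -0.6] roll -0.02529202544424436 F [-0.4 -0.2 -0.3] w 0.401 t 39.8
at [578.5  -4.7 312.3] yaw -7.0 q6 1.46 travel [ 79.3 130.4  -0.6] roll -0.02529202544424436 F [-0.4 -0.2 -0.3] w 0.401 t 39.8
```

View pics/w6.png

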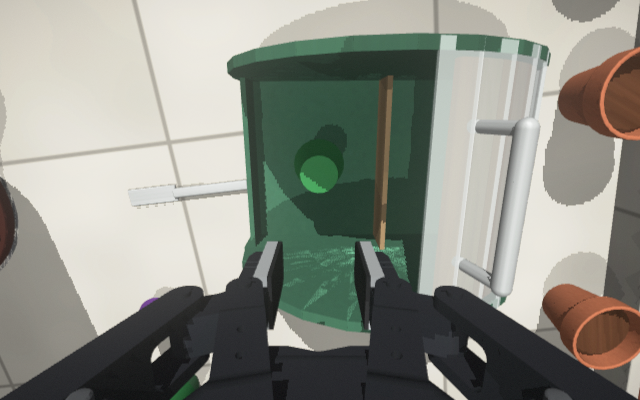

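Green's foot at (319,174) as expected, upright over the nest; handle bar from (526,125) to (503,290). Now grip the bar.

>>> servo_tool([
  {"travel": [-8,45,0],"roll": 0,"jaw": 0.6},
  {"travel": [-8,90,0],"roll": 0,"jaw": 0.6},
  {"travel": [-8,125,0],"roll": 0,"jaw": 0.6},
  {"travel": [-8,130,0],"roll": 0,"jaw": 0.6},
  {"travel": [-8,130,0],"roll": 0,"jaw": 0.6},
  {"travel": [25,130,0],"roll": 0,"jaw": 0.6},
  {"travel": [60,130,0],"roll": 0,"jaw": 0.6},
  {"travel": [78,130,0],"roll": 0,"jaw": 0.6},
  {"travel": [78,130,0],"roll": 0,"jaw": 0.6},
])

```text
time_s: 40.7
eef_pos: [705.2, -20.1, 232.6]
orientation: [1.298, 1.151, -1.301]
force: [-0.5, 0.1, -0.7]
grip_width: 0.401
```

>>> servo_tool([
  {"travel": [0,0,0],"roll": 0,"jaw": 1},
  {"travel": [0,0,0],"roll": 0,"jaw": 1},
  {"travel": [0,0,0],"roll": 0,"jaw": 1},
  {"travel": [0,0,0],"roll": 0,"jaw": 1},
])

```text
time_s: 41.1
eef_pos: [707.1, -20.6, 237.3]
orientation: [1.3, 1.147, -1.299]
force: [-6.2, 1.5, 4.1]
grip_width: 0.138
```

```bash
cat > f.py <<'E'
from h import *
q=[645.5,-11.2,-.1237]; s=bot.read_state(); R=cv2.Rodrigues(s['orientation'])[0]
H=lambda a:bodyW(q,(-200*np.cos(.2443+a),0,60+200*np.sin(.2443+a)))
for a in [1.55,1.45,1.35,1.25,1.15,1.05,.95,.85,.75,.65,.55,.45,.35,.25,.15,.05,0,-.04]: print(a,np.round(R.T@(H(a)-H(1.65)),0).astype(int).tolist())
go(H(1.65)-[0,0,15],-7.1)
E
python3 f.py
```

```text
1.55 [-5, -19, 0]
1.45 [-9, -39, 0]
1.35 [-10, -59, 0]
1.25 [-10, -79, 0]
1.15 [-7, -99, 0]
1.05 [-3, -118, 0]
0.95 [3, -137, 0]
0.85 [12, -155, 0]
0.75 [22, -173, 0]
0.65 [33, -189, 0]
0.55 [47, -204, 0]
0.45 [61, -217, 0]
0.35 [77, -229, 0]
0.25 [94, -240, 0]
0.15 [112, -248, 0]
0.05 [131, -255, 0]
0 [141, -258, 0]
-0.04 [149, -260, 0]
at [707.1 -20.6 237.3] yaw -7.1 q6 1.48 travel [ 2.7  1.2 -1.7] roll 0.03653328059047567 F [-6.2  1.5  4.1] w 0.138 t 41.1
```

>>> servo_tool([
  {"travel": [-5,-19,0],"roll": 0,"jaw": 1},
  {"travel": [-9,-39,0],"roll": 0,"jaw": 1},
  {"travel": [-10,-59,0],"roll": 0,"jaw": 1},
  {"travel": [-10,-79,0],"roll": 0,"jaw": 1},
  {"travel": [-7,-99,0],"roll": 0,"jaw": 1},
  {"travel": [-3,-118,0],"roll": 0,"jaw": 1},
  {"travel": [3,-137,0],"roll": 0,"jaw": 1},
  {"travel": [12,-155,0],"roll": 0,"jaw": 1},
  {"travel": [22,-173,0],"roll": 0,"jaw": 1},
])

```text
time_s: 42.0
eef_pos: [537.7, -0.5, 216.3]
orientation: [1.302, 1.14, -1.295]
force: [-8.4, -0.9, 18.5]
grip_width: 0.136
```

>>> servo_tool([
  {"travel": [11,-16,0],"roll": 0,"jaw": 1},
  {"travel": [25,-31,0],"roll": 0,"jaw": 1},
  {"travel": [39,-44,0],"roll": 0,"jaw": 1},
  {"travel": [55,-56,0],"roll": 0,"jaw": 1},
  {"travel": [72,-67,0],"roll": 0,"jaw": 1},
  {"travel": [90,-75,0],"roll": 0,"jaw": 1},
  {"travel": [109,-82,0],"roll": 0,"jaw": 1},
  {"travel": [119,-85,0],"roll": 0,"jaw": 1},
  {"travel": [125,-86,0],"roll": 0,"jaw": 1},
  {"travel": [125,-86,0],"roll": 0,"jaw": 1},
])

```text
time_s: 43.0
eef_pos: [451.3, 9.7, 91.8]
orientation: [1.298, 1.143, -1.299]
force: [-13.9, -6.5, 21.7]
grip_width: 0.131
```

```bash
cat > e.py <<'E'
from h import *
q=[645.5,-11.2,-.1237]; s=bot.read_state(); e=s['eef_pos']+[0,0,12.5]
d=np.array([np.cos(q[2]),np.sin(q[2])])@(e[:2]-q[:2]); print('angle',np.arctan2(e[2]-60,-d)-.2443, np.hypot(e[2]-60,d)); go(s['eef_pos'])
E
python3 e.py
```

```text
angle -0.02131037887537951 200.2439945938615
at [451.3   9.7  91.8] yaw -7.1 q6 1.43 travel [0. 0. 0.] roll None F [-13.9  -6.5  21.7] w 0.131 t 43.0
```

>>> servo_tool([
  {"travel": [2,0,0],"roll": 0,"jaw": 1},
  {"travel": [2,0,0],"roll": 0,"jaw": 1},
  {"travel": [2,0,0],"roll": 0,"jaw": 0.6},
  {"travel": [2,0,0],"roll": 0,"jaw": 0.6},
  {"travel": [2,0,0],"roll": 0,"jaw": 0.6},
  {"travel": [-20,0,0],"roll": 0,"jaw": 0.6},
  {"travel": [-60,0,0],"roll": 0,"jaw": 0.6},
  {"travel": [-105,0,0],"roll": 0,"jaw": 0.6},
  {"travel": [-150,-20,0],"roll": 0,"jaw": 0.6},
  {"travel": [-185,-22,0],"roll": 0,"jaw": 0.6},
])

```text
time_s: 44.0
eef_pos: [427.8, 14.3, 275.5]
orientation: [1.3, 1.146, -1.298]
force: [0.9, 0.1, -0.1]
grip_width: 0.4
```

>>> servo_tool([
  {"travel": [-10,0,45],"roll": 0,"jaw": 0.6},
  {"travel": [-20,0,90],"roll": 0,"jaw": 0.6},
  {"travel": [-30,0,135],"roll": 0,"jaw": 0.6},
  {"travel": [-30,0,180],"roll": 0,"jaw": 0.6},
  {"travel": [-30,0,180],"roll": 0,"jaw": 0.6},
])

```text
time_s: 44.5
eef_pos: [405.8, -169.1, 302.1]
orientation: [1.303, 1.145, -1.304]
force: [0.1, 0.4, -0.3]
grip_width: 0.401
```

```bash
cat > e.py <<'E'
from h import *
p=cam('scene'); s=cam('side'); q=[645.5,-11.2,-.1237]; out=[]
for k,r in ((p,(slice(170,350),slice(160,440))),(s,(slice(110,290),slice(180,460)))):
    im=k['image'].copy()
    im=cv2.resize(im,None,fx=2.6,fy=2.6,interpolation=2)
    for a,c in ((0,(255,0,255)),(.1,(0,255,255))):
        for y in(-55,55):
            u=proj(k,bodyW(q,(-200*np.cos(.2443+a),y,60+200*np.sin(.2443+a)))); cv2.circle(im,tuple(int(v*2.6+1) for v in u),2,c,-1)
    out.append(im[int(r[0].start*2.6):int(r[0].start*2.6)+300*1+160-170, int(r[1].start*2.6):int(r[1].start*2.6)+728])
cv2.imwrite('pics/fin.png',np.vstack(out)[:,:,::-1])
for k,z in [('tub_mid',48),('tin',50),('spool',32),('widger',4),('spray',85)]: print(k,[(np.round(d['rect']),round(d['confidence'],2),np.round(onz(p,*d['rect'][:2],z))) for d in bot.look_for(p,k)[:2]])
go([430,-170,300])
E
python3 e.py
```

```text
tub_mid [(array([187., 312.,  28.,  26.]), 0.9, array([ 516., -435.,   48.])), (array([344., 258., 136., 149.]), 0.2, array([647.,  -2.,  48.]))]
tin [(array([392., 102.,  25.,  35.]), 0.82, array([335., 423.,  50.]))]
spool [(array([458., 178.,  27.,  27.]), 0.63, array([654., 428.,  32.])), (array([171., 228.,  40.,  34.]), 0.32, array([ 276., -357.,   32.]))]
widger [(array([285., 194.,  31.,  40.]), 0.56, array([376., -23.,   4.]))]
spray [(array([171., 228.,  36.,  32.]), 0.71, array([ 301., -350.,   85.]))]
at [ 406.8 -163.6  302.4] yaw -7.0 q6 1.01 travel [ 2.5 23.8  3.6] roll None F [0.3 0.3 0.4] w 0.4 t 44.85
```

View pics/fin.png

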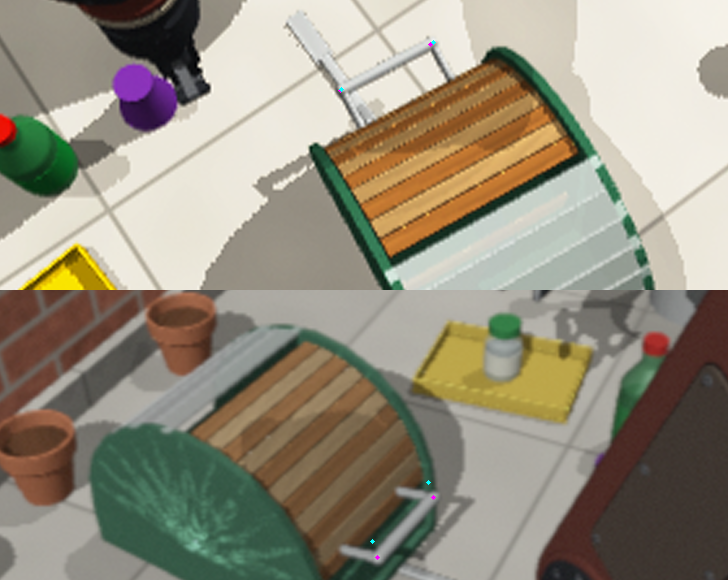

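The handle ends lie on the joint = 0 marks (side view (433,497) and (377,557)), and the jar stands in the tray. Handing in.

```bash
python3 -c "
from h import *
print(bot.hand_in()); print(bot.read_state()['time_s'])"
```

```text
the job is handed in; nothing more can be done
None
the job is handed in; nothing more can be done
```

The task is complete and handed in at about 45 s of robot time; no verdict was reported. I rolled the cover open to its stop, stood the jar in the tray, and nested the three pots present (white, red over it, green over that). Then I rolled the cover closed and backed the arm away. Before I reached the green pot, it had been knocked about 45 mm aside, so I located it again before gripping it. I saw no blue or brown mouth-down pot anywhere.

My last checks:
- **Cover:** the handle matches a joint angle of 0 in the side view. The gripper's own pose gave about -0.02 rad at the stop, before I let go.
- **Jar:** it stands upright in the tray, at about (516, -435) mm.
- **Pots:** just before closing, the nest stood upright and centred where I expected. Each pot went down to within about 2 mm of its expected height. With the cover closed it can't be seen, so I couldn't check it again afterwards.
- **Other things on the counter:** the bottle, spool, tin and widger read within about 10 mm of their start positions, which is about as close as I can measure. The tray looked unmoved in the pictures, but I did not measure it at the end.

No check failed. The one disagreement was at the start: the handle showed the cover about 0.11 rad open rather than closed. I allowed for that when gripping it.

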